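# Load a coverslip holder under the clip of a stereo microscope

## Task

Load the windowed coverslip holder on the stereo microscope: take the cranked lifter from its rest, pick the holder out of the rack on the lifter's blade (never with the gripper) and carry it level to the adapter on the microscope base. Set it down in the pocket's mouth and push it in under the spring clip with the lifter until it is fully home, pressed gently against the stop bar, wherever that is set. Then draw the lifter out, leaving the holder flat and home, and lay the lifter back on its rest; do not disturb the other things.

Things in the scene. Friction and masses are not known exactly. Their poses are not given: they have to be found in the camera images.
- lifter_grip (a point): The lifter (70 g): black handle 120 long, 14 wide, 16 high (mm), with a cranked steel blade. This point, at the handle's mid-height, is where to grip; the handle runs from 65 behind to 55 ahead of it. x = along the handle to the blade, z = up. An 8 wide shank slopes from the handle's front end down to the blade. At the start it lies level in its rest.
- blade_spot (a point): Point on the lifter blade's top face, 108 mm ahead of lifter_grip and 36 below it, same axes. The blade is 14 wide, 2 thick, and ends 14 ahead of this point. An upright heel, 12 wide and 8 high, has its front face 20 behind it: a holder lying on the blade against the heel has the centre of its underside here.
- holder_mid (a point): The coverslip holder: a steel ring 40 mm across, 8 high, about 45 g, with a glass window 28 across in its middle; the two blanks beside it are plain solid discs of the same outline. This point is its centre, half-way up. z = up; its turn about z is arbitrary. It lies loose in one of the rack's three bays.
- rack_mid (a point): Rack: fixed aluminium block 62 mm deep (x), 180 wide (y), 28 high. The point is the middle bay's centre on the ledges' level, 24 above the table; the other bays lie 60 to +y and -y. x = into the bays, open to -x. A disc lies on two ledges; between them a channel for the blade, 28 wide, 12 deep, open in front. Low ridges (4 high) stand at the sides and, 23 beyond the centre, at the back.
- seat (a point): Point in the adapter, a fixed grey plate 122 x 96 mm on the microscope base: the homed holder's centre when the stop is at mid setting. x = loading direction, z = up. The holder slides on ledges 4 mm below this point that run from 55 before it (open front) to 67 beyond; between them is a channel for the blade, 28 wide, 9 deep. Walls 5 high stand 20.8 to either side from 23 before it on.
- mouth (a point): Point in the middle of the adapter's front edge, on the ledges' level: 55 mm before the seat and 4 below it, axes as seat. The walls flare from 42 apart at 23 mm before the seat to 55 apart at 54 before it.
- clip (a joint): Steel leaf clip, 14 mm wide, of the stop unit: angle 0 at rest, about 0.1 on a homed holder. The unit carries the clip and under it a rigid stop bar 5.5 high that a homed holder touches; it is clamped up to 12 mm before or beyond mid setting along x, not measured: feel for it. The holder meets the clip's upturned toe 12 mm before home; passing under takes 1 to 4 N; the bar is a steep rise above that.
- rest_notch (a point): The lifter's rest, fixed: a base plate with two uprights, 49 mm behind and 43 ahead of this point, each with a notch 18.5 wide that flares to 39 at its top, 20 above its bottom. This point, 55 above the table, is where lifter_grip is when the lifter lies in the notches; x = the lifter's direction.
There are look-alikes about, which are no part of the job. What is shaped like the part that bears holder_mid but brown is not meant.

How it is judged:
On the way, in this order (a step that is already met when the one before it is completed fails the run):
1. the holder is lifted clear of the rack on the lifter's blade, level (height (world z) of holder_mid above 0.05 m and contact force between holder and lifter above 0.1 N and angle between holder_mid's own z axis and vertical below 0.15 rad), for 0.2 s.
2. the holder is set down on the adapter's ledges in the pocket's mouth, before the clip (contact force between holder and adapter above 0.15 N and angle between holder_mid's own z axis and vertical below 0.15 rad and x of holder_mid in the frame of seat below -0.015 m and z of holder_mid in the frame of seat between -0.003 and 0.003 m), for 0.1 s.
3. the lifter has pushed the holder home under the clip and presses it against the stop bar (contact force between holder and stop above 0.5 N and x of holder_mid in the frame of stop above -0.0015 m and value of joint clip above 0.05 rad), for 0.1 s.
At the end, for the whole second after the job is handed in: The holder lies flat (within 0.05 rad) on the ledges under the clip, within 1.5 mm of touching the stop bar (the stop's origin is the centre of a homed holder), and the lifter lies level in both notches of its rest (within 20 mm along it, 5 mm across, 4 mm in height), both at rest (x of holder_mid in the frame of stop between -0.0015 and 0.0015 m and y of holder_mid in the frame of stop between -0.002 and 0.002 m and z of holder_mid in the frame of stop between -0.0015 and 0.0015 m and angle between holder_mid's own z axis and vertical below 0.05 rad and value of joint clip above 0.05 rad and x of lifter_grip in the frame of rest_notch between -0.02 and 0.02 m and y of lifter_grip in the frame of rest_notch between -0.005 and 0.005 m and z of lifter_grip in the frame of rest_notch between -0.004 and 0.004 m and angle between lifter_grip's own z axis and vertical below 0.08 rad and linear speed of each of holder, lifter below 0.01 m/s).
It fails at once if the holder tips by more than 0.2 rad (it would shed its coverslip) (angle between holder_mid's own z axis and vertical above 0.2 rad).
It fails at once if the gripper or arm touches the holder (contact force between holder and the fingers above 0.2 N or contact force between holder and the arm above 0.2 N).
It fails at once if the holder or the lifter is pressed on the adapter, its stop or its clip with more than 12 N (contact force between any of holder, lifter and adapter above 12 N or contact force between any of holder, lifter and stop_unit above 12 N).
It fails at once if the spring clip is bent up by more than 0.4 rad (value of joint clip above 0.4 rad).
It fails at once if a blank in the rack is moved by more than 8 mm, or another thing on the table by more than 15 mm (distance of any of blank1, blank2 from where it was at the start of the episode above 0.008 m or distance of any of slidebox, dropper, petri, beaker, tweezers, jar from where it was at the start of the episode above 0.015 m).
It also fails if it takes over 61 s, if anything falls off the work surface, if the arm or the gripper's body presses on something with over 40 N, if the wrist force passes 120 N, or if a joint passes its speed limit or range.

## Robot

A 6-joint arm with a two-finger parallel gripper is mounted at the origin on the work surface. World frame = base frame: x ahead of the robot, y to its left, z up, the work surface at z = 0. Lengths are in m, angles in rad, forces in N, time in s.
With the tool pointing down it reaches from about 0.3 to 0.75 m from the base axis. Payload 8.5 kg.
Tool frame: the origin (TCP) lies midway between the tips of the shut fingers; the grasp point (between the pads) lies ctrl.pinch_z behind it (ctrl.pinch_z is the distance from the TCP to the grasp point, in m); x points along the fingers, z is the direction in which the jaws open and shut, and the axes are right-handed (so a half turn about x gives the same grasp; the last joint's range is limited). The gripper opens to 88 mm and grips with 3 to 60 N. Pads are 18 mm wide; open, the fingers measure 123 mm over their backs; the gripper's body (75 mm by 187 mm) begins 45 mm behind the grasp point.
Start: joints at [-1.409, 0.381, 1.297, -0, 1.464, -0.215], TCP at [0.202, -0.511, 0.239] pointing down, gripper open.
Joint ranges: [-3.11, 3.11], [-0.89, 2.33], [0.22, 2.48], [-1.42, 4.56], [0.17, 2.85], [-2.88, 2.88]. Speed limits (rad/s): [2.39, 2.39, 3.14, 3.14, 3.14, 3.14].

## Interface

Orientations are given as a unit quaternion [w, x, y, z].
In Python, from station import sense, viewer, ctrl gives the robot as it stands.
- The arm moves only by the tool send_rows, never from a script. Its argument "plan" is a list that holds one entry, the list of rows, each a list of 7 numbers: the closure, from -1 (fully open) to 1 (shut), then the shift along the tool's x, y, z each as a share of 300 mm, from -1 to 1, then the turn, a rotation vector about the tool's x, y, z each as a share of 90 degrees, from -1 to 1. A call has 1 to 12 rows; each row is the pose to reach, as a shift and turn from the pose measured when the call began, along the tool's axes at that moment; what a row does not reach only later rows make up. A row lasts 1/12 s, in which the tool goes at most 41.7 mm and 7.16 degrees, less where a joint would pass 70% of its speed; a pose out of reach is approached as far as the arm can. A call with a number of a shift or a turn outside -1 to 1 is refused whole. A call with a gripper value outside its range is refused whole. The fingers move at their own pace and stop on an object; "force" is the grip in N (left out, the last holds). Time passes only in rows, so rows that repeat a pose let the fingers close. It gives the time, the measured TCP pose, the force and the opening at its end, in the units of the state.
- sense(): the state, without advancing time (a new reading comes with each control period).
- viewer.camera(name): name is "side" or "top"; returns a dict with "pixels" (420x560x3 uint8, red, green, blue), "range_z" (420x560 float32, m along the optical axis (not along the pixel's ray), 0 where there is no reading), "fovy" (degrees; the focal length in pixels is half the picture's height over the tangent of half this angle, whatever the lens; pixels are square), "cx", "cy" (the principal point, pixels), "xyz" and "orientation" of the camera in the world. Camera axes: x right, y down, z forward; pixel columns grow to the right and rows downward; lengths in m; the calibration is good to about 2 mm. A picture is of the moment at which its call begins.
- ctrl.hand_in(): hands the job in, once; it reports no verdict.
The state is a dict: "time": time; "qpos": joint angles; "qvel": joint speeds; "joint_efforts": joint torques, N m; "eef_pos": TCP position; "tool_rot": TCP orientation; "contact_force": force on the tool from outside, world axes, zero at the start; "wrist_torque": the same for the moment, N m; "opening": opening from 0.0 (shut) to 1.0 (fully open).
Only numpy, scipy, OpenCV 4.12 (cv2) and the standard library are available. Lean on these libraries where they do the work, as an engineer would, in place of code of your own. Each camera call takes 0.05 s, during which the arm holds its last target.

## Working session

There is one attempt and no reset: what is moved stays moved. The work goes in short steps, Python scripts to look and compute and a tool call to move; the robot and the scene stay as the last step left them, time stands still between calls to the robot, and variables do not carry over. Pictures are saved under pics/ and viewed, and the job is handed in when it is done.

Besides the shell and the picture viewer there is one more tool, called after "Call:" by a JSON object that holds its "method" and its "body". send_rows: Moves the arm, as the interface text tells. Its arguments: {"type":"object","properties":{"plan":{"type":"array"},"force":{"type":"number"}},"required":["plan"]}

```bash
mkdir -p pics; ls; cat > h.py <<'E'
import numpy as np, cv2
from station import sense, viewer, ctrl
from scipy.spatial.transform import Rotation as R
def q2R(q): return R.from_quat([q[1],q[2],q[3],q[0]]).as_matrix()
def get(name,png=None):
    c=viewer.camera(name)
    if png: cv2.imwrite('pics/'+png,c['pixels'][:,:,::-1])
    return c
def cloud(c):
    f=210/np.tan(np.radians(c['fovy'])/2); z=c['range_z'].astype(float)
    v,u=np.mgrid[0:420,0:560]
    P=np.stack([(u-c['cx'])/f*z,(v-c['cy'])/f*z,z],-1)
    return P@q2R(c['orientation']).T+np.array(c['xyz'])
def ray(c,u,v,h):
    f=210/np.tan(np.radians(c['fovy'])/2)
    d=q2R(c['orientation'])@np.array([(u-c['cx'])/f,(v-c['cy'])/f,1]); o=np.array(c['xyz'])
    return o+d*(h-o[2])/d[2]
E
python3 - <<'E'
from h import *
import pickle
s=sense();print(s,ctrl.pinch_z)
for n in('top','side'):
    c=get(n,n+'0.png'); pickle.dump(c,open(n+'0.pkl','wb')); print(n,c['fovy'],c['cx'],c['cy'],c['xyz'],c['orientation'])
E
```

```text
pics
{'time': 0.0, 'qpos': array([-1.40932589e+00,  3.81172376e-01,  1.29828331e+00, -8.84642076e-06,
        1.46360265e+00, -2.15283525e-01]), 'qvel': array([-4.00511714e-05, -1.10092818e-03, -5.08608732e-04, -2.38054240e-05,
        6.96878027e-04,  6.10180970e-04]), 'joint_efforts': array([-2.88315696e-04, -4.37930095e+01, -2.24556613e+01,  7.12833297e-02,
        3.51838872e-02, -1.07933824e-04]), 'eef_pos': array([ 0.20230282, -0.51112527,  0.23814285]), 'tool_rot': array([ 0.58442849,  0.39789594,  0.58514587, -0.39714792]), 'contact_force': array([ 0.43464986, -0.00119339,  0.06644849]), 'wrist_torque': array([-0.00700604,  0.01250596, -0.04214026]), 'opening': 1.0019150237024137} 0.0187
top 42.93634671914901 270.7933724935461 206.19008770337044 [0.44886905 0.09395138 1.24881012] [ 0.0286803  -0.7006851   0.7124547  -0.02502255]
side 55.84782598764227 280.8925026532666 204.7686413213449 [0.11975497 0.76137517 0.5626935 ] [ 0.13196816 -0.25837355  0.83996275 -0.45857398]
```

View pics/top0.png

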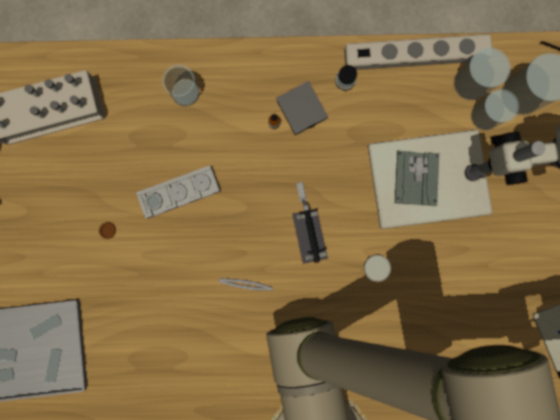

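View pics/side0.png

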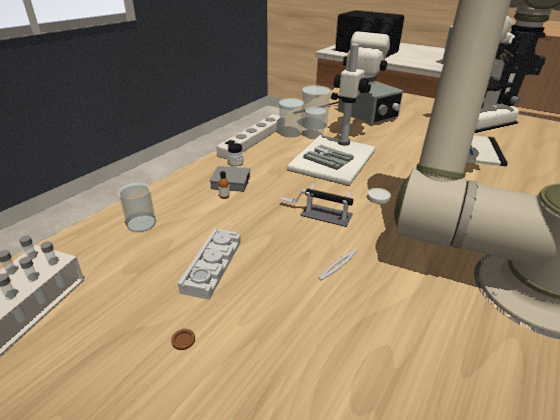

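The top view shows the rack at (178,191), the lifter in its rest at (311,235), the adapter at (417,178) on the microscope base, and a brown ring at (107,230), which is the decoy. The side view shows the rack at (211,262), with a window-like ring in the bay at about (200,276). I'll crop in closer.

```bash
python3 - <<'E'
import pickle,cv2,numpy as np
T=pickle.load(open('top0.pkl','rb'))['pixels'][:,:,::-1];S=pickle.load(open('side0.pkl','rb'))['pixels'][:,:,::-1]
def cr(I,x,y,w,h,k): return cv2.resize(I[y:y+h,x:x+w],None,fx=k,fy=k,interpolation=cv2.INTER_CUBIC)
a=cr(T,130,160,96,64,4); b=cr(T,280,172,64,96,4);c=cr(T,365,130,130,100,4); d=cr(S,175,222,72,80,4); 
im=np.zeros((600,800,3),np.uint8)
im[:256,:384]=a;im[:320,384:384+288]=d[:,:288]
im[256:600,0:256]=b[20:364]
im[320:600,384-110:384-110+520]=c[60:340]
cv2.imwrite('pics/crop0.png',im)
E
```

```text
(no output)
```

View pics/crop0.png

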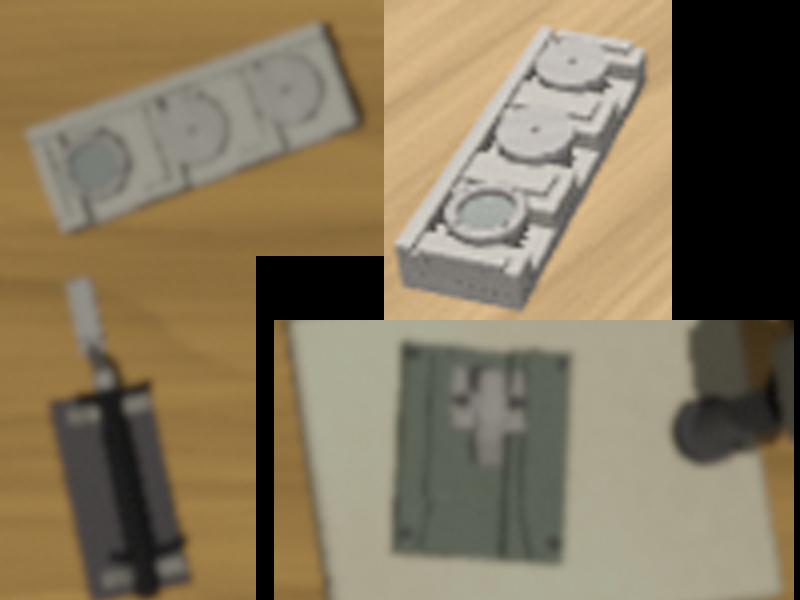

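The candidates in the top view are:
- Left bay (154,201): a ring with a blue-grey window. This is the holder.
- Middle bay (178,192) and right bay (201,182): solid discs with a centre dot, so these are the blanks.
- (107,230): a brown ring on the table, which is the decoy.

Next I'll measure everything.

```bash
cat > meas.py <<'E'
from h import *
def rect(P,step=0.001):
    pts=(P[:,:2]*1000).astype(np.float32)
    (c,s,a)=cv2.minAreaRect(pts); return c,s,a
def report(T,S):
    for n,c in(('top',T),('side',S)):
        W=cloud(c); ok=c['range_z']>0
        print(n,'table z', np.median(W[ok&(abs(W[...,2])<.02)][:,2]))
        px=c['pixels'].astype(int)
        def box(x0,x1,y0,y1,z0,z1): return ok&(W[...,0]>x0)&(W[...,0]<x1)&(W[...,1]>y0)&(W[...,1]<y1)&(W[...,2]>z0)&(W[...,2]<z1)
        m=box(.35,.6,.2,.45,.012,.045); m=cv2.morphologyEx(m.astype(np.uint8),cv2.MORPH_OPEN,np.ones((2,2)))>0
        k,l,st,ce=cv2.connectedComponentsWithStats(m.astype(np.uint8)); i=1+np.argmax(st[1:,4]); 
        P=W[l==i]; print('rack',rect(P),'n',len(P),'zpct',np.percentile(P[:,2],[5,25,50,75,95]).round(4))
        # window
E
python3 - <<'E'
from meas import *
import pickle
T=pickle.load(open('top0.pkl','rb'));S=pickle.load(open('side0.pkl','rb'))
report(T,S)
W=cloud(T)
for nm,(u,v) in dict(hold=(154,201),b1=(178,192),b2=(201,182),brown=(107,230),h0=(305,210),h1=(316,258),blade=(300,189),ad=(417,165),plate=(385,178)).items(): print(nm,W[v,u].round(4))
for c in (T,S):
    W=cloud(c); px=c['pixels'].astype(int)
    m=(W[...,2]>.056)&(W[...,2]<.075)&(W[...,0]>.3)&(W[...,0]<.6)&(W[...,1]>-.1)&(W[...,1]<.12)&(px.sum(-1)<150)
    k,l,st,ce=cv2.connectedComponentsWithStats(m.astype(np.uint8)); i=1+np.argmax(st[1:,4]); P=W[l==i]
    print('handle',rect(P),len(P),np.percentile(P[:,2],[5,50,95]))
    m=(W[...,2]>.012)&(W[...,2]<.035)&(W[...,0]>.48)&(W[...,0]<.6)&(W[...,1]>-.02)&(W[...,1]<.12)
    k,l,st,ce=cv2.connectedComponentsWithStats(m.astype(np.uint8)); i=1+np.argmax(st[1:,4]); P=W[l==i]
    print('blade',rect(P),len(P),np.percentile(P[:,2],[5,50,95]))
    m=(W[...,2]>.01)&(W[...,2]<.1)&(W[...,0]>.35)&(W[...,0]<.62)&(W[...,1]>-.28)&(W[...,1]<-.04)
    h,e=np.histogram(W[m][:,2],bins=np.arange(.01,.06,.002)); print(list(zip((e[:-1]*1000).round(),h)))
E
```

```text
top table z 0.0008147862739896761
rack ((543.9107055664062, 241.8084716796875), (332.12225341796875, 115.21002197265625), 76.39850616455078) n 1557 zpct [0.01   0.0237 0.0274 0.0311 0.0348]
side table z 0.001522701058811582
rack ((408.00701904296875, 516.5770263671875), (121.19924926757812, 746.5736083984375), 40.439430236816406) n 1796 zpct [0.0115 0.0194 0.0274 0.0302 0.0339]
hold [0.5581 0.367  0.0307]
b1 [0.5778 0.3118 0.0313]
b2 [0.5998 0.2586 0.0326]
brown [0.4944 0.4827 0.0044]
h0 [0.5294 0.0234 0.0625]
h1 [0.4227 0.0014 0.0632]
blade [0.5808 0.0315 0.0233]
ad [ 0.6283 -0.2333  0.0476]
plate [ 0.603  -0.1651  0.0236]
handle ((472.0679626464844, 10.888669967651367), (114.31462097167969, 14.295265197753906), 10.651314735412598) 309 [0.05908387 0.0634161  0.06697252]
blade ((573.8999633789062, 29.874584197998047), (45.32011032104492, 14.327719688415527), 10.371546745300293) 114 [0.01539141 0.02044085 0.02617266]
[(np.float64(10.0), np.int64(60)), (np.float64(12.0), np.int64(161)), (np.float64(14.0), np.int64(189)), (np.float64(16.0), np.int64(185)), (np.float64(18.0), np.int64(32
[... 1059 characters left out ...]
64(16.0), np.int64(163)), (np.float64(18.0), np.int64(54)), (np.float64(20.0), np.int64(74)), (np.float64(22.0), np.int64(266)), (np.float64(24.0), np.int64(262)), (np.float64(26.0), np.int64(68)), (np.float64(28.0), np.int64(41)), (np.float64(30.0), np.int64(33)), (np.float64(32.0), np.int64(35)), (np.float64(34.0), np.int64(84)), (np.float64(36.0), np.int64(80)), (np.float64(38.0), np.int64(42)), (np.float64(40.0), np.int64(69)), (np.float64(42.0), np.int64(20)), (np.float64(44.0), np.int64(6)), (np.float64(46.0), np.int64(7)), (np.float64(48.0), np.int64(3)), (np.float64(50.0), np.int64(0)), (np.float64(52.0), np.int64(0)), (np.float64(54.0), np.int64(0)), (np.float64(56.0), np.int64(0))]
```

```bash
cat >> h.py <<'E'
def rectify(c,x0,x1,y0,y1,h,k=4000):
    # output: row down = -x, col right = -y ; k px per m
    f=210/np.tan(np.radians(c['fovy'])/2); Rm=q2R(c['orientation']); o=np.array(c['xyz'])
    H=int((x1-x0)*k);Wd=int((y1-y0)*k)
    r,cc=np.mgrid[0:H,0:Wd]; X=np.stack([x1-r/k,y1-cc/k,np.full(r.shape,h)],-1)
    p=(X-o)@Rm
    return cv2.remap(c['pixels'][:,:,::-1].copy(),(p[...,0]/p[...,2]*f+c['cx']).astype(np.float32),(p[...,1]/p[...,2]*f+c['cy']).astype(np.float32),cv2.INTER_CUBIC)
def grid(im,x1,y1,k,d=0.02):
    H,W=im.shape[:2]
    x=np.floor(x1/d)*d
    while (x1-x)*k<H:
        r=int((x1-x)*k); im[r,::4]=(0,0,255); cv2.putText(im,'%.2f'%x,(0,max(10,r)),0,.35,(0,0,255)); x-=d
    y=np.floor(y1/d)*d
    while (y1-y)*k<W:
        q=int((y1-y)*k); im[::4,q]=(255,0,0); cv2.putText(im,'%.2f'%y,(q,H-4),0,.35,(255,0,0)); y-=d
    return im
E
python3 - <<'E'
from h import *
import pickle
T=pickle.load(open('top0.pkl','rb'));S=pickle.load(open('side0.pkl','rb'))
def pair(n,x0,x1,y0,y1,h,k):
    a=[grid(rectify(c,x0,x1,y0,y1,h,k),x1,y1,k) for c in (T,S)]
    im=np.vstack(a) if a[0].shape[1]>a[0].shape[0] else np.hstack(a); print(n,im.shape); cv2.imwrite('pics/%s.png'%n,im)
pair('r_rack',.5,.65,.2,.43,.030,2000*1)
pair('r_lift',.38,.62,-.04,.07,.060,2400)
pair('r_adap',.5,.7,-.26,-.1,.034,2400)
E
```

```text
r_rack (600, 459, 3)
r_lift (576, 528, 3)
r_adap (479, 768, 3)
```

View pics/r_rack.png

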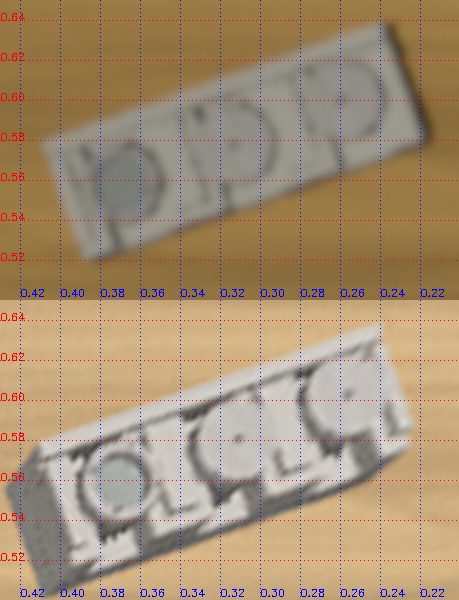

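View pics/r_lift.png

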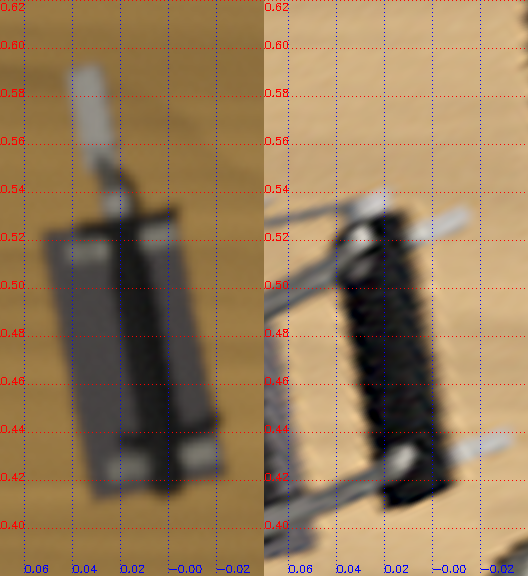

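View pics/r_adap.png

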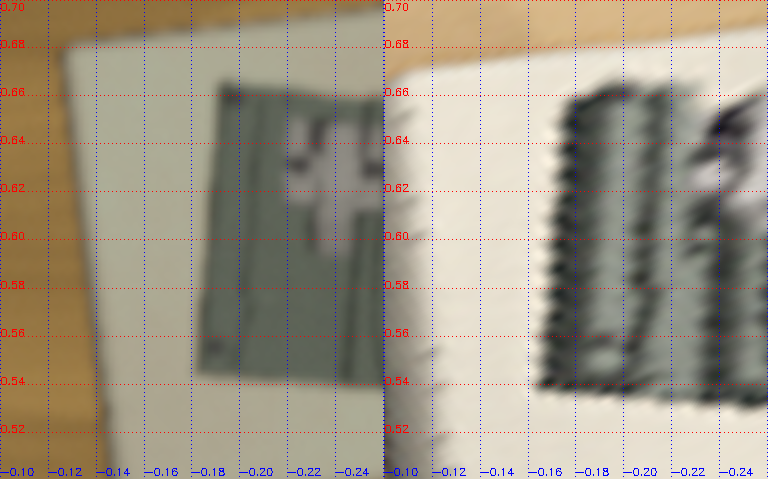

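```bash
python3 - <<'E'
from h import *
import pickle
T=pickle.load(open('top0.pkl','rb'));S=pickle.load(open('side0.pkl','rb'))
def big(m):
    k,l,st,ce=cv2.connectedComponentsWithStats(m.astype(np.uint8),connectivity=4); i=1+np.argmax(st[1:,4]); return l==i
def wr(c,m,h):
    co=max(cv2.findContours(m.astype(np.uint8),cv2.RETR_EXTERNAL,cv2.CHAIN_APPROX_NONE)[0],key=len)[:,0]
    return np.array([ray(c,u,v,h)[:2]*1000 for u,v in co],np.float32)
for n,c in(('T',T),('S',S)):
    W=cloud(c);hsv=cv2.cvtColor(c['pixels'],cv2.COLOR_RGB2HSV).astype(int)
    reg=lambda a,b,cc,d:(W[...,0]>a)&(W[...,0]<b)&(W[...,1]>cc)&(W[...,1]<d)
    # adapter
    r=reg(.52,.68,-.30,-.15); h,s,v=hsv[...,0],hsv[...,1],hsv[...,2]
    base=reg(.52,.66,-.15,-.13); print(n,'base z',np.median(W[base][:,2]),'hsv base',np.median(hsv[base],0))
    thr=np.median(v[base])*.75
    m=big(cv2.morphologyEx((r&(v<thr)).astype(np.uint8),cv2.MORPH_CLOSE,np.ones((5,5)))>0)
    P=W[m]; e=cv2.erode(m.astype(np.uint8),np.ones((5,5)))>0
    print(' adapter n',m.sum(),'rect@.037',cv2.minAreaRect(wr(c,m,.037)))
    # rack: low saturation
    r=reg(.49,.66,.2,.44); 
    m=big(cv2.morphologyEx((r&(s<(75 if n=='T' else 45))).astype(np.uint8),cv2.MORPH_CLOSE,np.ones((5,5)))>0)
    print(' rack n',m.sum(),'rect@.028',cv2.minAreaRect(wr(c,m,.028)))
    cv2.imwrite('pics/mrack%s.png'%n,(m*255).astype(np.uint8))
    # handle
    r=reg(.38,.56,-.04,.06)&(W[...,2]>.04)
    m=big(r&(v<40)); print(' handle',m.sum(),cv2.minAreaRect(wr(c,m,.061)))
    # blade
    r=reg(.535,.61,.0,.06); m=big(r&(s<70)&(v>70)); print(' blade',m.sum(),cv2.minAreaRect(wr(c,m,.019)))
    cv2.imwrite('pics/mblade%s.png'%n,(m*255).astype(np.uint8))
# window discs in rectified rack
for n,c in(('T',T),('S',S)):
    im=rectify(c,.5,.65,.2,.43,.032,4000); g=cv2.medianBlur(cv2.cvtColor(im,cv2.COLOR_BGR2GRAY),9)
    for (a,b,p) in ((50,65,18),(74,88,18)):
        C=cv2.HoughCircles(g,cv2.HOUGH_GRADIENT,1,30,param1=40,param2=p,minRadius=a,maxRadius=b)
        if C is not None: print(n,[(round(.65-y/4000,4),round(.43-x/4000,4),round(r/4,1)) for x,y,r in C[0][:6]])
# adapter heights along local frame
a=np.radians(-4.7); ex=np.array([np.cos(a),np.sin(a)]); ey=np.array([-ex[1],ex[0]])
for n,c in(('T',T),('S',S)):
    W=cloud(c); D=W[...,:2]-np.array([.6,-.233]); lx=D@ex; ly=D@ey
    for y0 in range(-60,61,6):
        m=(abs(ly-y0/1000)<.003)&(lx>-.05)&(lx<-.02); 
        if m.sum(): print((y0,round(np.median(W[m][:,2])*1000,1),m.sum()),end=' ')
    print()
E
```

```text
T base z 0.015110270697644479 hsv base [ 19.   86.5 149. ]
 adapter n 1952 rect@.037 ((600.4290771484375, -233.4937744140625), (94.6325912475586, 118.80088806152344), 85.25743103027344)
 rack n 2238 rect@.028 ((579.278564453125, 312.6909484863281), (65.71646118164062, 183.01551818847656), 19.484834671020508)
 handle 268 ((472.3408508300781, 10.973726272583008), (110.79298400878906, 14.122586250305176), 10.37093734741211)
 blade 141 ((565.6134643554688, 26.87738609313965), (61.8408088684082, 15.163522720336914), 12.763297080993652)
S base z 0.013338257773880868 hsv base [ 20.  32. 191.]
 adapter n 649 rect@.037 ((594.7569580078125, -219.5020751953125), (110.57182312011719, 128.48500061035156), 84.46747589111328)
 rack n 2380 rect@.028 ((572.216796875, 323.1964416503906), (73.60739135742188, 204.0400390625), 19.614974975585938)
 handle 230 ((468.2498779296875, 18.845134735107422), (115.8690414428711, 27.151161193847656), 10.624463081359863)
 blade 67 ((576.6744995117188, 25.115482330322266), (44.1993522644043, 25.593555450439453), 9.781907081604004)
S [(np.float32(0.5541), np.float32(0
[... 1102 characters left out ...]
4, np.float64(22.2), np.int64(34)) (60, np.float64(23.8), np.int64(33)) 
(-48, np.float64(36.2), np.int64(4)) (-42, np.float64(37.8), np.int64(4)) (-36, np.float64(39.9), np.int64(5)) (-30, np.float64(40.9), np.int64(6)) (-24, np.float64(37.2), np.int64(24)) (-18, np.float64(33.1), np.int64(25)) (-12, np.float64(28.2), np.int64(16)) (-6, np.float64(27.4), np.int64(8)) (12, np.float64(35.3), np.int64(1)) (18, np.float64(35.9), np.int64(1)) (24, np.float64(40.5), np.int64(12)) (30, np.float64(38.3), np.int64(17)) (36, np.float64(36.4), np.int64(10)) (42, np.float64(34.6), np.int64(22)) (48, np.float64(27.3), np.int64(27)) (54, np.float64(24.3), np.int64(11)) (60, np.float64(23.8), np.int64(8))
```

```bash
cat >> h.py <<'E'
def local(c,o,yaw,h,lx0,lx1,ly0,ly1,k):
    """rows down=-lx, cols right=-ly in local frame"""
    f=210/np.tan(np.radians(c['fovy'])/2); Rm=q2R(c['orientation']); t=np.array(c['xyz'])
    H=int((lx1-lx0)*k);Wd=int((ly1-ly0)*k); r,cc=np.mgrid[0:H,0:Wd]; lx=lx1-r/k; ly=ly1-cc/k
    X=np.stack([o[0]+lx*np.cos(yaw)-ly*np.sin(yaw),o[1]+lx*np.sin(yaw)+ly*np.cos(yaw),np.full(r.shape,h)],-1)
    p=(X-t)@Rm
    return cv2.remap(c['pixels'][:,:,::-1].copy(),(p[...,0]/p[...,2]*f+c['cx']).astype(np.float32),(p[...,1]/p[...,2]*f+c['cy']).astype(np.float32),cv2.INTER_CUBIC)
E
python3 - <<'E'
from h import *
import pickle
T=pickle.load(open('top0.pkl','rb'));S=pickle.load(open('side0.pkl','rb'))
def L(n,o,yaw,h,a,b,c0,d,k,st=True):
    ims=[grid(local(c,o,yaw,h,a,b,c0,d,k),b,d,k,.01) for c in(T,S)]
    cv2.imwrite('pics/%s.png'%n,np.vstack(ims) if st else np.hstack(ims))
L('l_rack',(.5793,.3127),np.radians(19.6),.026,-.045,.045,.02,.11,6000 if 0 else 3300)
L('l_rack',(.5793,.3127),np.radians(19.6),.026,-.045,.045,-.1,.1,3300)
L('l_adap',(.6005,-.234),np.radians(-4.75),.035,-.07,.07,-.055,.055,3600,False)
E
```

```text
(no output)
```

View pics/l_rack.png

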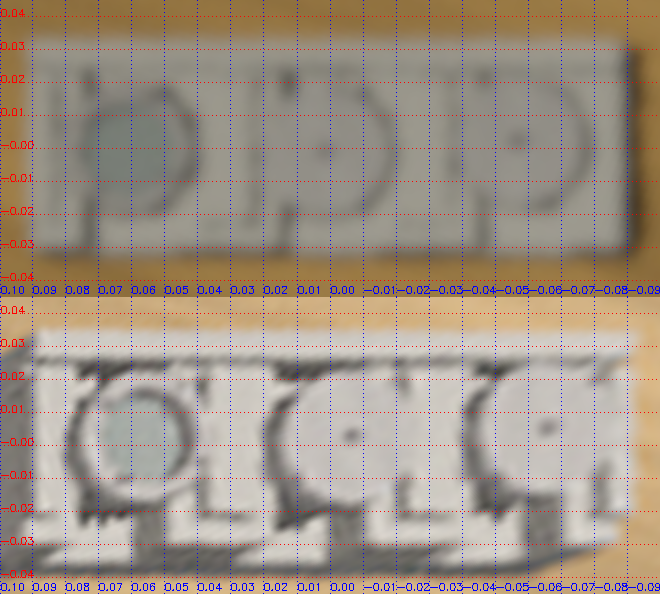

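View pics/l_adap.png

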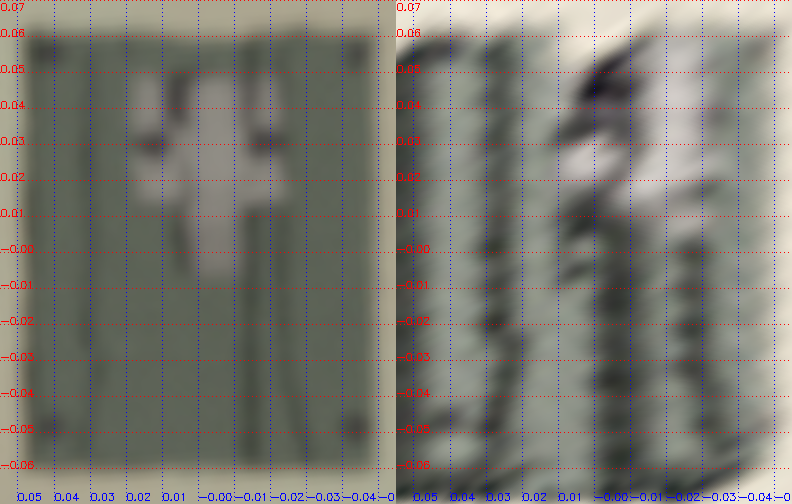

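```bash
cat >> h.py <<'E'
def fr(yaw): return np.array([np.cos(yaw),np.sin(yaw)]),np.array([-np.sin(yaw),np.cos(yaw)])
def rows(g,yawdeg,pitch=0.0,verbose=True,s=None):
    """g: wanted grasp point world xyz; yaw of lifter dir; -> 6 numbers from current pose"""
    s=s or sense(); R0=q2R(s['tool_rot']); 
    y=np.radians(yawdeg); ey=np.array([-np.sin(y),np.cos(y),0]); ex=np.array([np.cos(y),np.sin(y),0])
    xd=np.array([0,0,-1.])
    best=None
    for sg in(1,-1):
        z=sg*ey; Rt=np.stack([xd,np.cross(z,xd),z],1)
        if pitch: Rt=R.from_rotvec(ey*pitch).as_matrix()@Rt   # + = nose down
        rv=R.from_matrix(R0.T@Rt).as_rotvec()
        if best is None or np.linalg.norm(rv)<np.linalg.norm(best[0]): best=(rv,Rt)
    rv,Rt=best
    tcp=np.array(g)+Rt[:,0]*ctrl.pinch_z
    d=R0.T@(tcp-s['eef_pos'])
    out=np.r_[d/.3,rv/(np.pi/2)]
    if verbose: print('row',out.round(4).tolist(),'dist mm',round(np.linalg.norm(d)*1000,1),'deg',np.degrees(np.linalg.norm(rv)).round(2))
    return out
def grasp(s=None):
    s=s or sense(); R0=q2R(s['tool_rot']); g=s['eef_pos']-R0[:,0]*ctrl.pinch_z; return g,R0
E
python3 - <<'E'
from h import *
import pickle
T=pickle.load(open('top0.pkl','rb'));S=pickle.load(open('side0.pkl','rb'))
yaw=np.radians(10.5);ex,ey=fr(yaw);o=np.array([.475,.0118])
for n,c in(('T',T),('S',S)):
    im=grid(local(c,o,yaw,.061,-.08,.14,-.04,.04,2700),.14,.04,2700,.01); im2=grid(local(c,o,yaw,.019,-.08,.14,-.04,.04,2700),.14,.04,2700,.01)
    cv2.imwrite('pics/ll%s.png'%n,np.hstack([im,im2]))
print(q2R(sense()['tool_rot']).round(3)); print(grasp()[0])
rows([.475,.0118,.15],10.5)
E
python3 -c "
import cv2,numpy as np
cv2.imwrite('pics/ll.png',cv2.resize(np.hstack([cv2.imread('pics/llT.png'),cv2.imread('pics/llS.png')]),(800,550)))"
```

```text
[[-0.     0.93   0.368]
 [ 0.001  0.368 -0.93 ]
 [-1.     0.    -0.001]]
[ 0.20233216 -0.51118443  0.25689299]
row [0.3584, 1.4865, -1.286, 0.1232, -0.0008, -0.0001] dist mm 599.4 deg 11.09
```

View pics/ll.png

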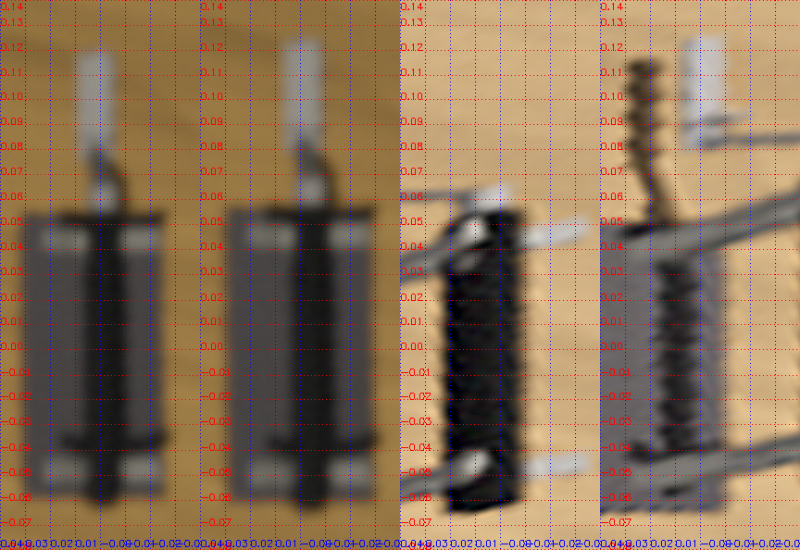

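Call:
{"method": "send_rows", "body": {"plan": [[[-1,0.18,0.8,-0.69,0.123,0,0],[-1,0.18,0.8,-0.69,0.123,0,0],[-1,0.18,0.8,-0.69,0.123,0,0],[-1,0.18,0.8,-0.69,0.123,0,0],[-1,0.18,0.8,-0.69,0.123,0,0],[-1,0.18,0.8,-0.69,0.123,0,0],[-1,0.18,0.8,-0.69,0.123,0,0],[-1,0.18,0.8,-0.69,0.123,0,0],[-1,0.18,0.8,-0.69,0.123,0,0]]], "force": 50}}

```text
time: 0.85
eef_pos: [0.3501, -0.2257, 0.1836]
tool_rot: [0.543, 0.452, 0.546, -0.45]
contact_force: [-0.2, 0.1, -0.4]
opening: 0.996
```

```bash
python3 -c "
from h import *
rows([.477,.0112,.12],10.5);rows([.477,.0112,.055],10.5);print(sense()['time'])"
```

```text
row [0.2771, 0.5635, -0.6954, 0.0031, -0.0028, 0.0005] dist mm 281.1 deg 0.38
row [0.4938, 0.5637, -0.6945, 0.0031, -0.0028, 0.0005] dist mm 306.5 deg 0.38
0.85
```

Call:
{"method": "send_rows", "body": {"plan": [[[-1,0.277,0.564,-0.695,0.003,-0.003,0],[-1,0.277,0.564,-0.695,0.003,-0.003,0],[-1,0.277,0.564,-0.695,0.003,-0.003,0],[-1,0.277,0.564,-0.695,0.003,-0.003,0],[-1,0.277,0.564,-0.695,0.003,-0.003,0],[-1,0.277,0.564,-0.695,0.003,-0.003,0],[-1,0.277,0.564,-0.695,0.003,-0.003,0],[-1,0.277,0.564,-0.695,0.003,-0.003,0],[-1,0.39,0.564,-0.695,0.003,-0.003,0],[-1,0.494,0.564,-0.695,0.003,-0.003,0],[-1,0.494,0.564,-0.695,0.003,-0.003,0],[-1,0.494,0.564,-0.695,0.003,-0.003,0]]]}}

```text
time: 1.85
eef_pos: [0.4766, 0.0108, 0.0359]
tool_rot: [0.543, 0.452, 0.545, -0.453]
contact_force: [0.2, 0.5, 0.8]
opening: 1.0
```

```bash
python3 -c "
from h import *
rows([.477,.0112,.055],10.5);s=sense();print(s['time'],grasp()[0])
get('side','s1.png');get('top','t1.png')
a=cv2.imread('pics/s1.png')[120:290,230:420];b=cv2.imread('pics/t1.png')[160:290,260:380]
cv2.imwrite('pics/c1.png',np.vstack([cv2.resize(a,(380,340)),cv2.resize(b,(380,412))])[:600])"
```

```text
row [-0.0013, 0.0015, -0.0011, -0.0003, -0.0005, 0.0022] dist mm 0.7 deg 0.21
1.85 [0.47667996 0.01080543 0.05461272]
```

View pics/c1.png

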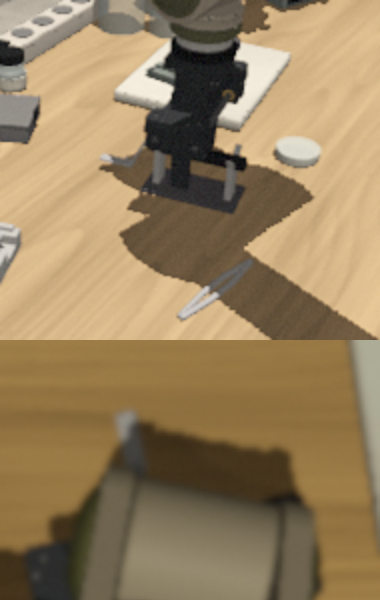

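The side crop shows the fingers straddling the handle midway between the uprights, with the blade tip visible at left. I'll close the gripper now.

Call:
{"method": "send_rows", "body": {"plan": [[[1,0,0,0,0,0,0],[1,0,0,0,0,0,0],[1,0,0,0,0,0,0],[1,0,0,0,0,0,0],[1,0,0,0,0,0,0],[1,0,0,0,0,0,0],[1,0,0,0,0,0,0],[1,0,0,0,0,0,0]]], "force": 50}}

```text
time: 2.62
eef_pos: [0.4778, 0.0107, 0.0376]
tool_rot: [0.544, 0.452, 0.543, -0.452]
contact_force: [-0.0, -0.8, -0.1]
opening: 0.416
```

```bash
python3 -c "
from h import *
s=sense();print(s['time'],grasp()[0],s['opening']*88,s['contact_force'],s['wrist_torque'])
rows([.477,.0112,.13],10.5)"
```

```text
2.6167 [0.47782338 0.01071308 0.05633582] 36.590158735364724 [-0.03964745 -0.78421952 -0.07355873] [ 0.08250587 -0.02231625 -0.0028927 ]
row [-0.2456, -0.0022, -0.0019, -0.0003, 0.0007, -0.0007] dist mm 73.7 deg 0.09
```

Call:
{"method": "send_rows", "body": {"plan": [[[1,0.004,0,0,0,0,0],[1,0.004,0,0,0,0,0],[1,0.004,0,0,0,0,0],[1,0.004,0,0,0,0,0],[1,0.004,0,0,0,0,0],[1,0.004,0,0,0,0,0],[1,0.004,0,0,0,0,0]]], "force": 50}}

```text
time: 3.2
eef_pos: [0.4778, 0.0107, 0.0364]
tool_rot: [0.544, 0.452, 0.543, -0.452]
contact_force: [0.2, 0.3, 0.2]
opening: 0.153
```

```bash
python3 -c "
from h import *
s=sense();print(s['time'],grasp()[0],s['opening']*88,s['contact_force'],s['wrist_torque'])
rows([.477,.0112,.13],10.5)"
```

```text
3.2 [0.47776742 0.01069117 0.0551084 ] 13.480902975312665 [0.21952432 0.25357395 0.15811125] [0.08029465 0.02991574 0.00801454]
row [-0.2496, -0.002, -0.0019, -0.0003, 0.0007, -0.0006] dist mm 74.9 deg 0.08
```

Call:
{"method": "send_rows", "body": {"plan": [[[1,-0.03,0,0,0,0,0],[1,-0.08,0,0,0,0,0],[1,-0.15,0,0,0,0,0],[1,-0.2,0,0,0,0,0],[1,-0.25,0,0,0,0,0],[1,-0.25,0,0,0,0,0],[1,-0.25,0,0,0,0,0]]]}}

```text
time: 3.78
eef_pos: [0.4779, 0.0108, 0.1119]
tool_rot: [0.545, 0.452, 0.543, -0.452]
contact_force: [-0.1, -0.3, -1.1]
opening: 0.151
```

```bash
python3 -c "
from h import *
s=sense();print(s['time'],grasp()[0],s['opening']*88,s['contact_force'],s['wrist_torque'])
rows([.396,.3105,.13],19.6)
get('side','s2.png')
a=cv2.imread('pics/s2.png')[100:280,230:420];
cv2.imwrite('pics/c2.png',cv2.resize(a,(570,540)))"
```

```text
3.7833 [0.47780981 0.01079109 0.13064541] 13.291361184281284 [-0.14526221 -0.28292016 -1.06539403] [-6.36563105e-03  4.06056173e-02  5.46298325e-06]
row [0.0002, -0.0866, -1.0321, -0.1013, 0.0012, -0.0014] dist mm 310.7 deg 9.12
```

View pics/c2.png

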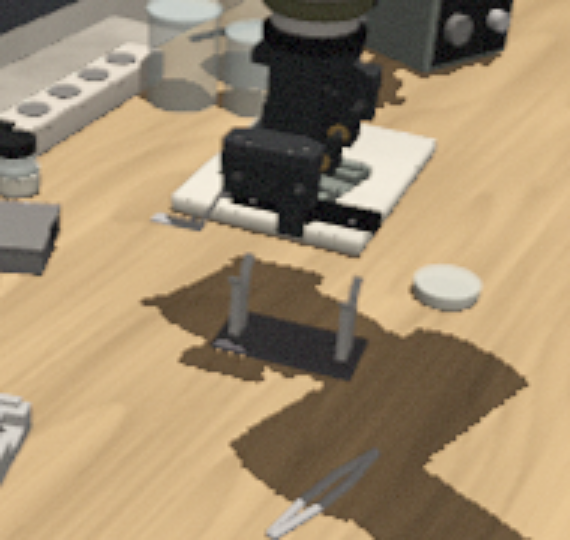

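The crop shows the lifter lifted clear of the rest and level, with the empty rest below it. I'll swing over to the rack.

Call:
{"method": "send_rows", "body": {"plan": [[[1,0,-0.004,-0.05,-0.005,0,0],[1,0,-0.013,-0.16,-0.02,0,0],[1,0,-0.025,-0.28,-0.035,0,0],[1,0,-0.034,-0.4,-0.05,0,0],[1,0,-0.044,-0.52,-0.06,0,0],[1,0,-0.054,-0.64,-0.07,0,0],[1,0,-0.064,-0.76,-0.08,0,0],[1,0,-0.074,-0.88,-0.09,0,0],[1,0,-0.084,-0.97,-0.1,0,0],[1,0,-0.087,-1,-0.101,0,0],[1,0,-0.087,-1,-0.101,0,0]]]}}

```text
time: 4.75
eef_pos: [0.3962, 0.3022, 0.1099]
tool_rot: [0.578, 0.406, 0.578, -0.408]
contact_force: [0.1, -0.2, -1.2]
opening: 0.15
```

```bash
python3 -c "
from h import *
import pickle
s=sense();print(s['time'],grasp()[0],s['opening']*88,s['contact_force'],s['wrist_torque'])
rows([.396,.3105,.056],19.6)
a=get('side','s3.png');b=get('top','t3.png');pickle.dump((a,b,s),open('3.pkl','wb'))
a=cv2.imread('pics/s3.png')[100:320,150:400];b=cv2.imread('pics/t3.png')[150:280,100:250]
cv2.imwrite('pics/c3.png',np.hstack([cv2.resize(a,(400,352)),cv2.resize(b,(400,352))]))"
```

```text
4.75 [0.3962082  0.30224354 0.1286101 ] 13.197567468580983 [ 0.11083301 -0.22983857 -1.21306162] [ 0.00413666 -0.01842679  0.02407964]
row [0.242, 0.009, -0.0265, 0.0014, 0.0008, 0.0008] dist mm 73.1 deg 0.16
```

View pics/c3.png

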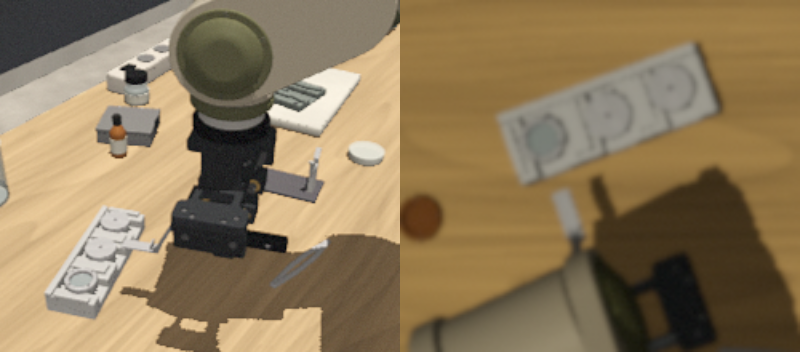

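The blade is in front of the left bay in both views. I'll lower to entry height.

Call:
{"method": "send_rows", "body": {"plan": [[[1,0.05,0.004,-0.01,0,0,0],[1,0.12,0.009,-0.0265,0.001,0,0],[1,0.19,0.009,-0.0265,0.001,0,0],[1,0.23,0.009,-0.0265,0.001,0,0],[1,0.242,0.009,-0.0265,0.001,0,0],[1,0.242,0.009,-0.0265,0.001,0,0],[1,0.242,0.009,-0.0265,0.001,0,0]]]}}

```text
time: 5.43
eef_pos: [0.3978, 0.3078, 0.0381]
tool_rot: [0.577, 0.408, 0.577, -0.409]
contact_force: [-0.4, 0.2, -1.1]
opening: 0.149
```

```bash
python3 - <<'E'
from h import *
import pickle
s=sense();g,_=grasp();print(s['time'],g,s['contact_force'],s['wrist_torque'])
S=get('side','s4.png');T=get('top','t4.png');pickle.dump((S,T,s),open('4.pkl','wb'))
o=(.559,.3685);y=np.radians(19.6)
a=local(T,o,y,.022,-.1,.04,-.045,.045,4000);b=local(S,o,y,.022,-.1,.04,-.045,.045,4000)
cv2.imwrite('pics/c4.png',np.hstack([grid(a,.04,.045,4000,.01),grid(b,.04,.045,4000,.01)]))
E
```

```text
5.4333 [0.39782001 0.30783541 0.05680325] [-0.35258556  0.16372828 -1.05825099] [-0.02603236  0.05461165  0.00097427]
```

View pics/c4.png

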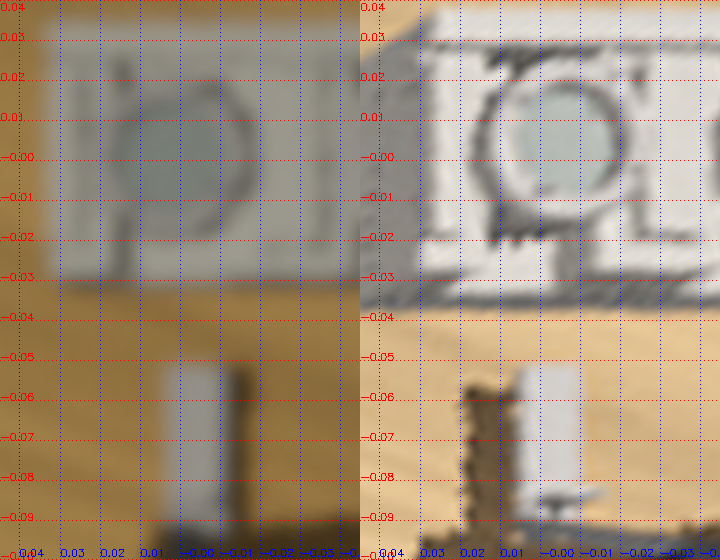

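In rack coordinates the blade is about 3.5 mm to the right of the bay axis, with its tip 51 mm before the holder centre. I'll correct sideways and then go in.

```bash
python3 - <<'E'
from h import *
ex,ey=fr(np.radians(19.6)); o=np.array([.559,.3685])
for lx in(-.173,-.13,-.113,-.110):
    p=o+lx*ex+.0005*ey; rows([p[0],p[1],.0563],19.6)
E
```

```text
row [0.003, -0.0032, -0.0104, -0.002, 0.0009, -0.0006] dist mm 3.4 deg 0.21
row [0.0031, 0.1402, -0.0109, -0.002, 0.0009, -0.0006] dist mm 42.2 deg 0.21
row [0.0031, 0.1968, -0.0111, -0.002, 0.0009, -0.0006] dist mm 59.2 deg 0.21
row [0.0032, 0.2068, -0.0111, -0.002, 0.0009, -0.0006] dist mm 62.1 deg 0.21
```

Call:
{"method": "send_rows", "body": {"plan": [[[1,0.002,0,-0.011,-0.002,0.001,0],[1,0.002,0,-0.011,-0.002,0.001,0],[1,0.002,0.02,-0.011,-0.002,0.001,0],[1,0.002,0.045,-0.011,-0.002,0.001,0],[1,0.002,0.07,-0.011,-0.002,0.001,0],[1,0.002,0.095,-0.011,-0.002,0.001,0],[1,0.002,0.12,-0.011,-0.002,0.001,0],[1,0.002,0.145,-0.011,-0.002,0.001,0],[1,0.002,0.165,-0.011,-0.002,0.001,0],[1,0.002,0.18,-0.011,-0.002,0.001,0],[1,0.002,0.19,-0.011,-0.002,0.001,0],[1,0.002,0.19,-0.011,-0.002,0.001,0]]]}}

```text
time: 6.53
eef_pos: [0.4509, 0.3305, 0.0379]
tool_rot: [0.578, 0.408, 0.578, -0.407]
contact_force: [-0.2, -0.0, -0.4]
opening: 0.153
```

```bash
python3 - <<'E'
from h import *
import pickle
s=sense();g,_=grasp();print(s['time'],g,s['contact_force'],s['wrist_torque'])
S=get('side','s5.png');T=get('top','t5.png');pickle.dump((S,T,s),open('5.pkl','wb'))
o=(.559,.3685);y=np.radians(19.6);ex,ey=fr(y);print('local grip',(g[:2]-o)@ex,(g[:2]-o)@ey)
a=local(T,o,y,.022,-.1,.04,-.045,.045,4000);b=local(S,o,y,.022,-.1,.04,-.045,.045,4000)
cv2.imwrite('pics/c5.png',np.hstack([grid(a,.04,.045,4000,.01),grid(b,.04,.045,4000,.01)]))
E
```

```text
6.5333 [0.45092763 0.33049565 0.05656562] [-0.22552347 -0.03102231 -0.42702278] [-0.00318189  0.00453755 -0.00623686]
local grip -0.11455900130773788 0.00045076286953968315
```

View pics/c5.png

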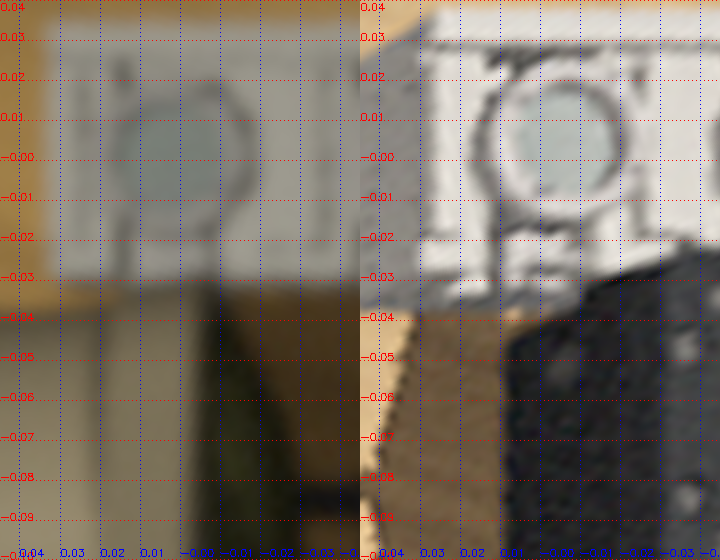

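Call:
{"method": "send_rows", "body": {"plan": [[[1,0,0.005,0,0,0,0],[1,0,0.01,0,0,0,0],[1,0,0.015,0,0,0,0],[1,0,0.018,0,0,0,0],[1,0,0.018,0,0,0,0]]]}}

```text
time: 7.05
eef_pos: [0.4555, 0.3322, 0.0379]
tool_rot: [0.578, 0.408, 0.578, -0.407]
contact_force: [0.4, -0.4, -1.5]
opening: 0.149
```

```bash
python3 - <<'E'
from h import *
import pickle
s=sense();g,_=grasp();print(s['time'],g,s['contact_force'],s['wrist_torque'])
S=get('side','s6.png')
o=(.559,.3685);y=np.radians(19.6);ex,ey=fr(y);print('local grip',(g[:2]-o)@ex,(g[:2]-o)@ey)
b0=pickle.load(open('5.pkl','rb'))[0]
a=local(b0,o,y,.022,-.05,.04,-.045,.045,4000);b=local(S,o,y,.022,-.05,.04,-.045,.045,4000)
cv2.imwrite('pics/c6.png',np.hstack([grid(a,.04,.045,4000,.01),grid(b,.04,.045,4000,.01)]))
E
```

```text
7.05 [0.45550309 0.33215217 0.05658127] [ 0.38669614 -0.42185188 -1.47242519] [ 0.00887108 -0.01658653  0.0085791 ]
local grip -0.10969297017484471 0.0004764570296534068
```

View pics/c6.png

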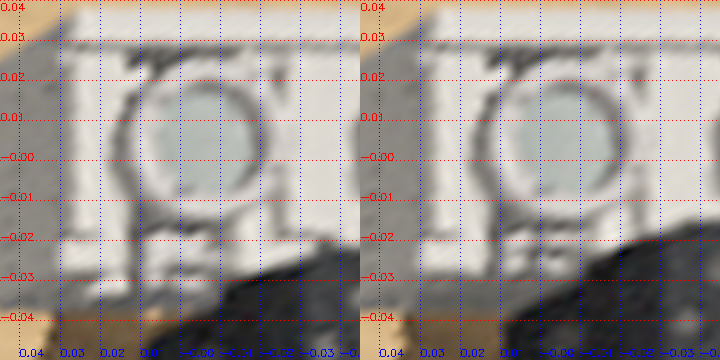

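The heel is now visible just short of the ring's front edge, and the holder hasn't moved. I'll advance 2 mm more and lift slowly.

Call:
{"method": "send_rows", "body": {"plan": [[[1,0,0.004,0,0,0,0],[1,0,0.007,0,0,0,0],[1,0,0.007,0,0,0,0],[1,-0.005,0.007,0,0,0,0],[1,-0.01,0.007,0,0,0,0],[1,-0.015,0.007,0,0,0,0],[1,-0.02,0.007,0,0,0,0],[1,-0.026,0.007,0,0,0,0],[1,-0.033,0.007,0,0,0,0],[1,-0.04,0.007,0,0,0,0],[1,-0.045,0.007,0,0,0,0],[1,-0.045,0.007,0,0,0,0]]]}}

```text
time: 8.1
eef_pos: [0.4575, 0.3329, 0.0518]
tool_rot: [0.578, 0.408, 0.578, -0.407]
contact_force: [-0.7, -0.6, -1.1]
opening: 0.149
```

```bash
python3 - <<'E'
from h import *
import pickle
s=sense();g,_=grasp();print(s['time'],g,s['contact_force'],s['wrist_torque'])
S=get('side','s7.png')
b=cv2.imread('pics/s7.png')[215:310,160:280]
cv2.imwrite('pics/c7.png',cv2.resize(b,None,fx=5,fy=5,interpolation=cv2.INTER_CUBIC))
E
```

```text
8.1 [0.45748707 0.33289596 0.07045188] [-0.70536361 -0.64023329 -1.10950581] [-0.05057662  0.0786182  -0.00292825]
```

View pics/c7.png

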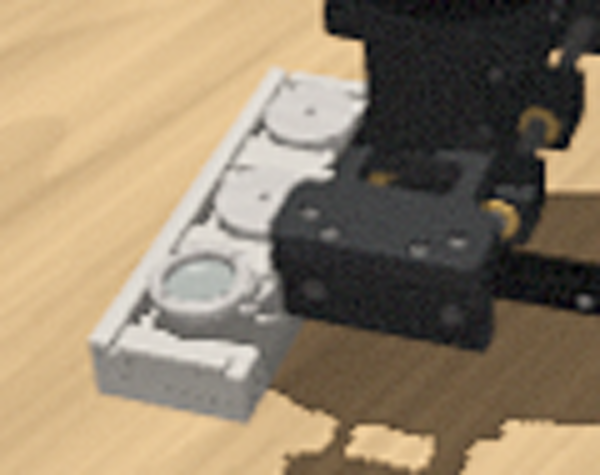

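The windowed holder is up about 10 mm on the blade and looks level. I'll keep lifting.

Call:
{"method": "send_rows", "body": {"plan": [[[1,-0.01,0,0,0,0,0],[1,-0.025,0,0,0,0,0],[1,-0.045,0,0,0,0,0],[1,-0.07,0,0,0,0,0],[1,-0.095,0,0,0,0,0],[1,-0.12,0,0,0,0,0],[1,-0.145,0,0,0,0,0],[1,-0.165,0,0,0,0,0],[1,-0.18,0,0,0,0,0],[1,-0.19,0,0,0,0,0],[1,-0.19,0,0,0,0,0],[1,-0.19,0,0,0,0,0]]]}}

```text
time: 9.15
eef_pos: [0.4573, 0.3328, 0.1084]
tool_rot: [0.578, 0.408, 0.578, -0.407]
contact_force: [0.2, 0.6, -0.7]
opening: 0.15
```

```bash
python3 - <<'E'
from h import *
import pickle
s=sense();g,R0=grasp();print(s['time'],g,s['contact_force'],s['wrist_torque'],R0[:,0])
S=get('side','s8.png');T=get('top','t8.png');pickle.dump((S,T,s),open('8.pkl','wb'))
b=cv2.imread('pics/s8.png')[170:310,160:280]
o=g[:2];y=np.radians(19.6)
a=local(T,o,y,g[2]-.028,.07,.14,-.035,.035,7000)
cv2.imwrite('pics/c8.png',np.hstack([cv2.resize(b,(420,490)),grid(a,.14,.035,7000,.01)[:490]]))
E
```

```text
9.15 [0.45729599 0.33277895 0.12714168] [ 0.17801693  0.57939077 -0.66422318] [-0.03591739  0.02263781  0.02220204] [ 5.35039740e-04  2.24260675e-04 -9.99999832e-01]
```

View pics/c8.png

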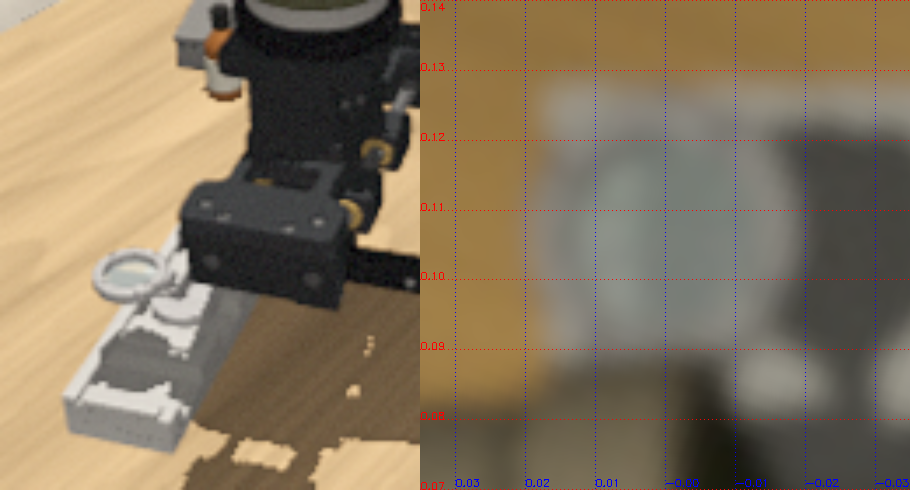

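The holder sits level on the blade, centred at about lx 0.107, ly 0.001. I'll plan the carry in four smooth segments.

```bash
cat >> h.py <<'E'
SEAT=np.array([.5946,-.2355]); SY=-4.75
def sg(lx,ly,z,off=.108): # grip pos for blade_spot at lx,ly in seat frame
    ex,ey=fr(np.radians(SY)); p=SEAT+(lx-off)*ex+ly*ey; return [p[0],p[1],z]
E
cat > carry.py <<'E'
import sys
from h import *
k=int(sys.argv[1])
A=np.array([.4573,.3328,.127]);B=np.array(sg(-.036,0,.127)); f=k/4
s=sense();print(s['time'],s['contact_force'].round(2),B)
r=rows(A+(B-A)*f,19.6+(SY-19.6)*f)
E
python3 carry.py 1
```

```text
9.25 [ 0.82  0.13 -1.15] [ 0.45109457 -0.22357562  0.127     ]
row [-0.0004, -0.16, 0.435, 0.0677, -0.0, -0.0] dist mm 139.1 deg 6.09
```

Call:
{"method": "send_rows", "body": {"plan": [[[1,0,-0.004,0.01,0.002,0,0],[1,0,-0.013,0.035,0.005,0,0],[1,0,-0.027,0.073,0.011,0,0],[1,0,-0.046,0.124,0.019,0,0],[1,0,-0.067,0.183,0.028,0,0],[1,0,-0.089,0.242,0.038,0,0],[1,0,-0.11,0.3,0.047,0,0],[1,0,-0.13,0.352,0.055,0,0],[1,0,-0.144,0.39,0.061,0,0],[1,0,-0.154,0.418,0.065,0,0],[1,0,-0.159,0.432,0.067,0,0],[1,0,-0.16,0.435,0.068,0,0]]]}}

```text
time: 10.25
eef_pos: [0.4559, 0.193, 0.1082]
tool_rot: [0.555, 0.438, 0.555, -0.438]
contact_force: [0.0, 0.8, -0.8]
opening: 0.153
```

```bash
python3 carry.py 2; python3 - <<'E'
from h import *
g,_=grasp();S=get('side','s9.png')
cv2.imwrite('pics/c9.png',cv2.resize(cv2.imread('pics/s9.png')[150:310,160:360],(600,480)))
E
```

```text
10.25 [ 0.02  0.76 -0.81] [ 0.45109457 -0.22357562  0.127     ]
row [-0.0003, -0.1125, 0.4475, 0.0666, -0.0, -0.0001] dist mm 138.4 deg 6.0
```

View pics/c9.png

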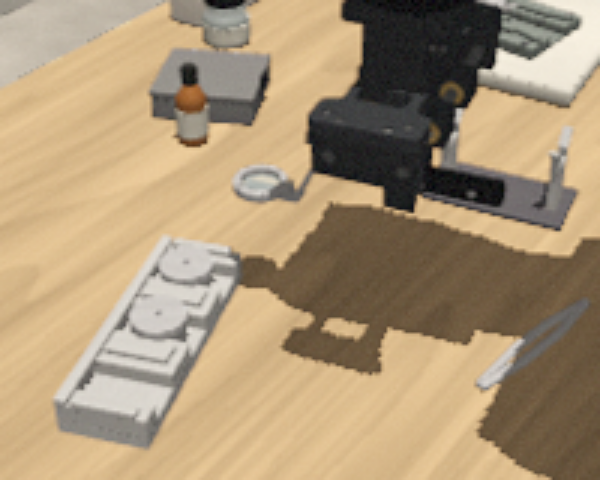

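The holder is still on the blade against the heel, and the left bay is empty. Continuing.

Call:
{"method": "send_rows", "body": {"plan": [[[1,0,-0.003,0.01,0.002,0,0],[1,0,-0.009,0.036,0.005,0,0],[1,0,-0.019,0.075,0.011,0,0],[1,0,-0.032,0.128,0.019,0,0],[1,0,-0.047,0.188,0.028,0,0],[1,0,-0.063,0.249,0.037,0,0],[1,0,-0.078,0.309,0.046,0,0],[1,0,-0.091,0.362,0.054,0,0],[1,0,-0.101,0.401,0.06,0,0],[1,0,-0.108,0.43,0.064,0,0],[1,0,-0.112,0.444,0.066,0,0],[1,0,-0.1125,0.4475,0.067,0,0]]]}}

```text
time: 11.3
eef_pos: [0.4543, 0.0546, 0.1082]
tool_rot: [0.531, 0.467, 0.531, -0.467]
contact_force: [-0.1, -0.6, -1.5]
opening: 0.152
```

```bash
python3 carry.py 3
```

```text
11.3 [-0.11 -0.64 -1.52] [ 0.45109457 -0.22357562  0.127     ]
row [-0.0005, -0.0649, 0.459, 0.0671, -0.0001, -0.0001] dist mm 139.1 deg 6.04
```

Call:
{"method": "send_rows", "body": {"plan": [[[1,0,-0.002,0.011,0.002,0,0],[1,0,-0.005,0.037,0.005,0,0],[1,0,-0.011,0.077,0.011,0,0],[1,0,-0.019,0.131,0.019,0,0],[1,0,-0.027,0.193,0.028,0,0],[1,0,-0.036,0.255,0.037,0,0],[1,0,-0.045,0.317,0.046,0,0],[1,0,-0.053,0.372,0.054,0,0],[1,0,-0.058,0.412,0.06,0,0],[1,0,-0.062,0.441,0.064,0,0],[1,0,-0.064,0.455,0.066,0,0],[1,0,-0.065,0.459,0.067,0,0]]]}}

```text
time: 12.3
eef_pos: [0.4526, -0.0849, 0.1081]
tool_rot: [0.506, 0.494, 0.506, -0.494]
contact_force: [0.2, -0.2, -1.0]
opening: 0.15
```

```bash
python3 carry.py 4; python3 - <<'E'
from h import *
g,_=grasp();S=get('side','s10.png')
cv2.imwrite('pics/c10.png',cv2.resize(cv2.imread('pics/s10.png')[100:260,230:430],(600,480)))
E
```

```text
12.3 [ 0.22 -0.24 -0.99] [ 0.45109457 -0.22357562  0.127     ]
row [-0.0007, -0.0157, 0.4621, 0.0674, -0.0001, -0.0001] dist mm 138.7 deg 6.07
```

View pics/c10.png

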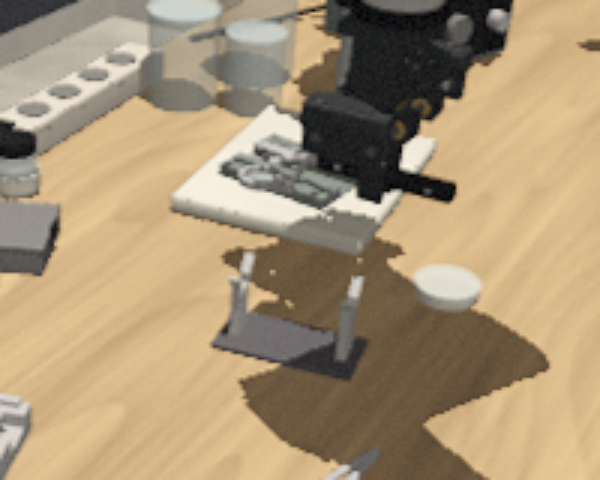

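Call:
{"method": "send_rows", "body": {"plan": [[[1,0,0,0.011,0.002,0,0],[1,0,-0.001,0.037,0.005,0,0],[1,0,-0.003,0.077,0.011,0,0],[1,0,-0.005,0.132,0.019,0,0],[1,0,-0.007,0.194,0.028,0,0],[1,0,-0.009,0.257,0.037,0,0],[1,0,-0.011,0.319,0.046,0,0],[1,0,-0.013,0.374,0.055,0,0],[1,0,-0.014,0.414,0.06,0,0],[1,0,-0.015,0.443,0.065,0,0],[1,0,-0.016,0.459,0.067,0,0],[1,0,-0.016,0.462,0.067,0,0]]]}}

```text
time: 13.35
eef_pos: [0.4509, -0.2238, 0.108]
tool_rot: [0.479, 0.52, 0.479, -0.52]
contact_force: [0.6, 0.5, -1.1]
opening: 0.154
```

```bash
python3 - <<'E'
from h import *
import pickle
s=sense();g,_=grasp();print(s['time'],g,s['contact_force']); rows(sg(-.036,0,.085),SY)
S=get('side','s11.png');T=get('top','t11.png');pickle.dump((S,T,s),open('11.pkl','wb'))
y=np.radians(SY)
a=local(T,SEAT,y,.035,-.07,.07,-.05,.05,3400);b=local(T,SEAT,y,.099,-.07,.07,-.05,.05,3400)
cv2.imwrite('pics/c11.png',np.hstack([grid(a,.07,.05,3400,.01),grid(b,.07,.05,3400,.01)]))
cv2.imwrite('pics/d11.png',cv2.resize(cv2.imread('pics/s11.png')[120:200,270:400],(780,480)))
E
```

```text
13.35 [ 0.45090497 -0.22384132  0.12671205] [ 0.61420434  0.49725783 -1.11516478]
row [0.139, 0.0006, -0.0009, 0.0001, -0.0002, 0.0] dist mm 41.7 deg 0.02
```

View pics/c11.png

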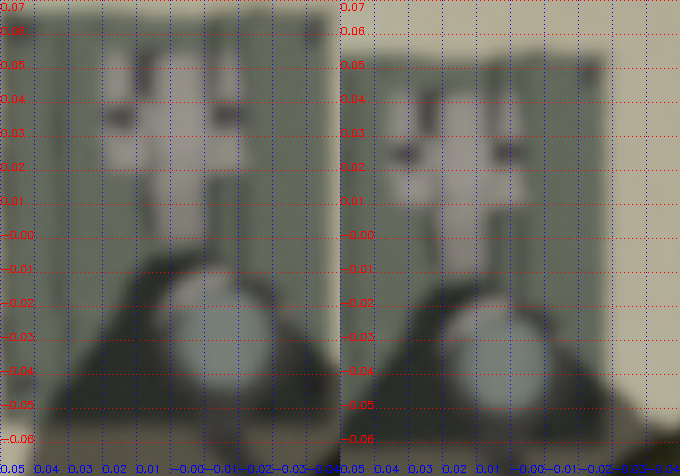

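View pics/d11.png

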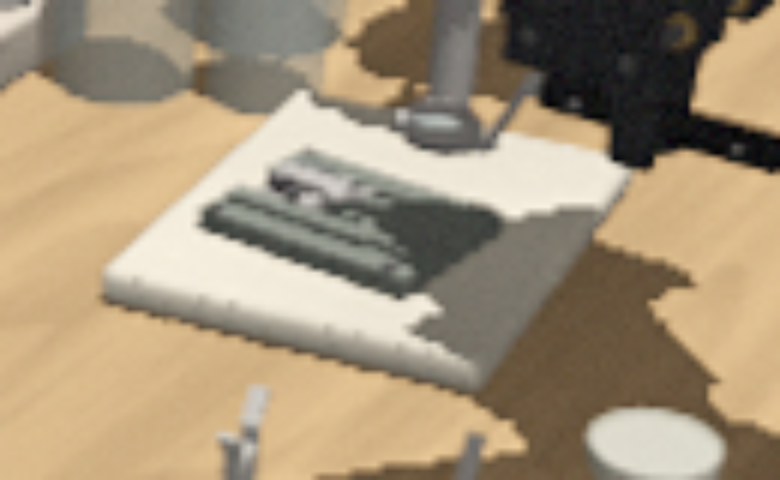

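Seen at its own height, the holder is over the mouth at lx -0.037, ly +0.002. The clip leaf is centred within about 1 mm in the seat frame. Lowering now.

```bash
python3 - <<'E'
from h import *
for z in(.085,.075,.067): rows(sg(-.036,-.0015,z),SY)
E
```

```text
row [0.1391, 0.0009, 0.0073, 0.0009, -0.0003, 0.0002] dist mm 41.8 deg 0.08
row [0.1725, 0.0009, 0.0073, 0.0009, -0.0003, 0.0002] dist mm 51.8 deg 0.08
row [0.1991, 0.0009, 0.0073, 0.0009, -0.0003, 0.0002] dist mm 59.8 deg 0.08
```

Call:
{"method": "send_rows", "body": {"plan": [[[1,0.01,0.001,0.003,0.001,0,0],[1,0.025,0.001,0.006,0.001,0,0],[1,0.045,0.001,0.007,0.001,0,0],[1,0.065,0.001,0.007,0.001,0,0],[1,0.085,0.001,0.007,0.001,0,0],[1,0.105,0.001,0.007,0.001,0,0],[1,0.123,0.001,0.007,0.001,0,0],[1,0.138,0.001,0.007,0.001,0,0],[1,0.148,0.001,0.007,0.001,0,0],[1,0.155,0.001,0.007,0.001,0,0],[1,0.16,0.001,0.007,0.001,0,0],[1,0.16,0.001,0.007,0.001,0,0]]]}}

```text
time: 14.45
eef_pos: [0.451, -0.225, 0.0599]
tool_rot: [0.479, 0.52, 0.479, -0.52]
contact_force: [0.2, -0.7, -1.0]
opening: 0.15
```

```bash
python3 - <<'E'
from h import *
import pickle
s=sense();g,_=grasp();print(s['time'],g,s['contact_force'])
for z in (.075,.067): rows(sg(-.036,-.0015,z),SY)
S=get('side','s12.png');T=get('top','t12.png');pickle.dump((S,T,s),open('12.pkl','wb'))
y=np.radians(SY)
a=local(T,SEAT,y,.035,-.07,.07,-.05,.05,3400);b=local(T,SEAT,y,g[2]-.028,-.07,.07,-.05,.05,3400)
cv2.imwrite('pics/c12.png',np.hstack([grid(a,.07,.05,3400,.01),grid(b,.07,.05,3400,.01)]))
cv2.imwrite('pics/d12.png',cv2.resize(cv2.imread('pics/s12.png')[120:200,270:400],(780,480)))
E
```

```text
14.45 [ 0.45102251 -0.22500027  0.07856684] [ 0.18320102 -0.65894181 -0.96087628]
row [0.0119, -0.0001, 0.0003, -0.0002, -0.0004, 0.0002] dist mm 3.6 deg 0.05
row [0.0386, -0.0001, 0.0003, -0.0002, -0.0004, 0.0002] dist mm 11.6 deg 0.05
```

View pics/c12.png

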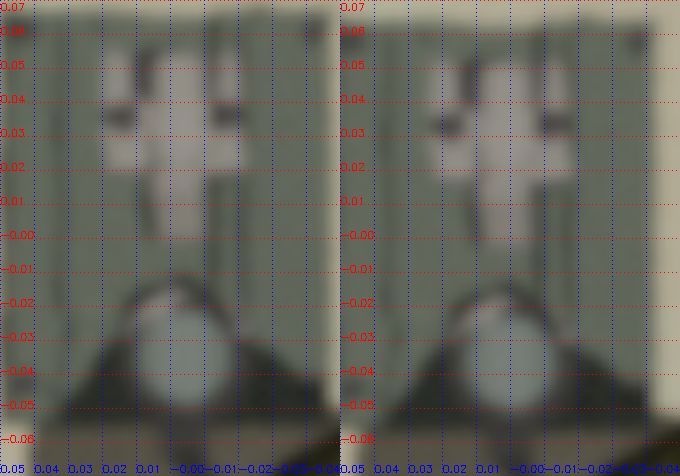

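View pics/d12.png

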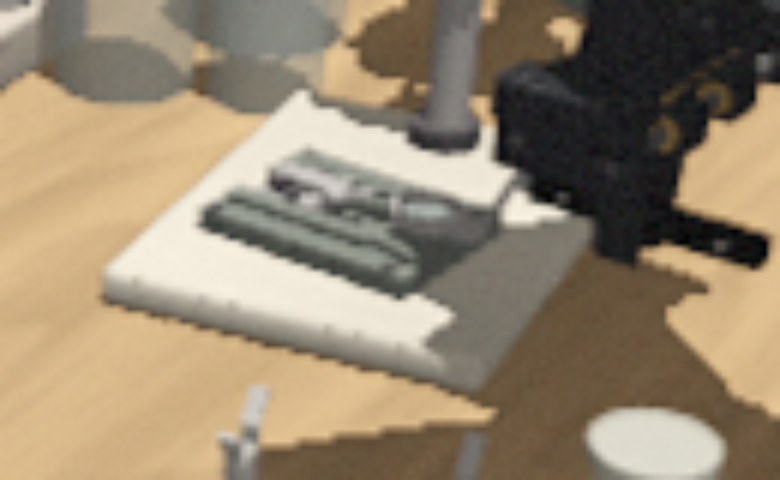

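The holder is aligned in the mouth and clear of the clip toe (about lx 0). I'll lower the last 11 mm slowly.

Call:
{"method": "send_rows", "body": {"plan": [[[1,0.004,0,0,0,0,0],[1,0.009,0,0,0,0,0],[1,0.014,0,0,0,0,0],[1,0.018,0,0,0,0,0],[1,0.022,0,0,0,0,0],[1,0.026,0,0,0,0,0],[1,0.03,0,0,0,0,0],[1,0.034,0,0,0,0,0],[1,0.037,0,0,0,0,0],[1,0.037,0,0,0,0,0]]]}}

```text
time: 15.38
eef_pos: [0.4511, -0.225, 0.0489]
tool_rot: [0.479, 0.52, 0.479, -0.52]
contact_force: [0.3, 0.1, -0.6]
opening: 0.146
```

```bash
python3 - <<'E'
from h import *
import pickle
s=sense();g,_=grasp();print(s['time'],g,s['contact_force'])
rows(sg(-.036,-.0015,.067),SY)
S=get('side','s13.png');T=get('top','t13.png');pickle.dump((S,T,s),open('13.pkl','wb'))
y=np.radians(SY)
a=local(T,SEAT,y,.042,-.07,.07,-.05,.05,3400)
cv2.imwrite('pics/c13.png',np.hstack([grid(a,.07,.05,3400,.01),cv2.resize(cv2.imread('pics/s13.png')[130:190,310:380],None,fx=6.5,fy=476/60)]))
E
```

```text
15.3833 [ 0.45108461 -0.22504003  0.06762697] [ 0.31750856  0.13482547 -0.63927528]
row [0.0021, -0.0004, 0.0002, -0.0002, -0.0003, 0.0001] dist mm 0.6 deg 0.03
```

View pics/c13.png

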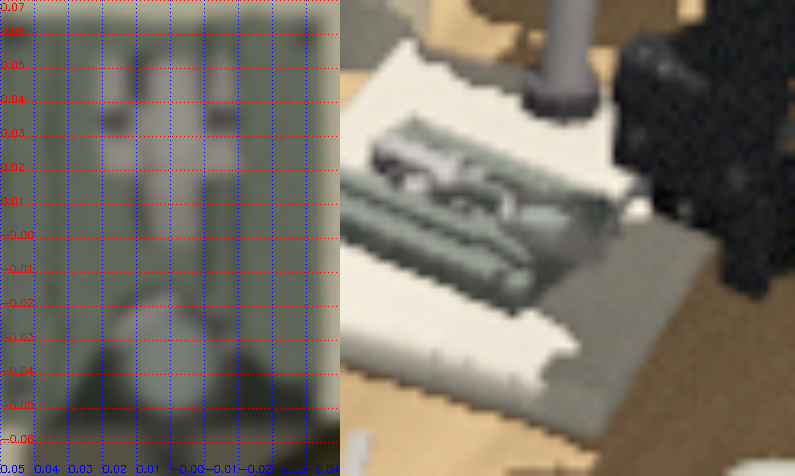

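Call:
{"method": "send_rows", "body": {"plan": [[[1,0.002,0,0,0,0,0],[1,0.005,0,0,0,0,0],[1,0.005,0,0,0,0,0],[1,0.005,0.005,0,0,0,0],[1,0.005,0.01,0,0,0,0],[1,0.005,0.015,0,0,0,0],[1,0.005,0.02,0,0,0,0],[1,0.005,0.025,0,0,0,0],[1,0.005,0.025,0,0,0,0]]]}}

```text
time: 16.23
eef_pos: [0.4589, -0.2258, 0.0476]
tool_rot: [0.479, 0.52, 0.479, -0.52]
contact_force: [-0.9, -0.1, -1.1]
opening: 0.149
```

```bash
cat > st.py <<'E'
from h import *
import sys,pickle
n=sys.argv[1]
F=[];ex,ey=fr(np.radians(SY))
s=sense();g,_=grasp();F.append(s['contact_force'])
S=get('side','s%s.png'%n);F.append(sense()['contact_force']);T=get('top','t%s.png'%n);s=sense();F.append(s['contact_force'])
F=np.array(F);l=g[:2]-SEAT
print(s['time'],'spot lx %.4f ly %.4f gz %.4f'%(l@ex+.108,l@ey,g[2]),'Fpush',(F[:,:2]@ex).round(2),'mean',F.mean(0).round(2),'tq',s['wrist_torque'].round(3))
y=np.radians(SY);a=local(T,SEAT,y,.042,-.07,.07,-.05,.05,3400)
cv2.imwrite('pics/c%s.png'%n,np.hstack([grid(a,.07,.05,3400,.01),cv2.resize(cv2.imread('pics/s%s.png'%n)[130:190,310:380],None,fx=6.5,fy=476/60)]))
E
python3 st.py 14
```

```text
16.3333 spot lx -0.0280 ly -0.0015 gz 0.0663 Fpush [-0.94 -0.43 -0.48] mean [-0.59  0.35 -0.58] tq [ 0.015 -0.02   0.045]
```

View pics/c14.png

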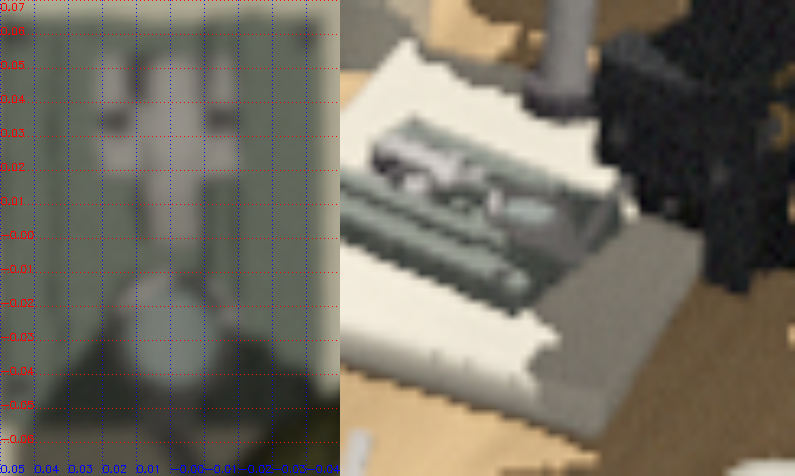

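The holder is being pushed along the ledges. Its ring front is at about lx -0.010 and the clip toe at about -0.0015. Pushing on.

Call:
{"method": "send_rows", "body": {"plan": [[[1,0,0.004,0,0,0,0],[1,0,0.008,0,0,0,0],[1,0,0.012,0,0,0,0],[1,0,0.016,0,0,0,0],[1,0,0.02,0,0,0,0],[1,0,0.024,0,0,0,0],[1,0,0.027,0,0,0,0],[1,0,0.027,0,0,0,0]]]}}

```text
time: 17.0
eef_pos: [0.467, -0.2264, 0.0476]
tool_rot: [0.479, 0.52, 0.479, -0.52]
contact_force: [0.2, 0.7, -0.6]
opening: 0.152
```

```bash
python3 st.py 15
```

```text
17.1 spot lx -0.0199 ly -0.0015 gz 0.0663 Fpush [ 0.17 -0.17 -0.09] mean [-0.02  0.05 -0.84] tq [ 0.036 -0.028 -0.009]
```

View pics/c15.png

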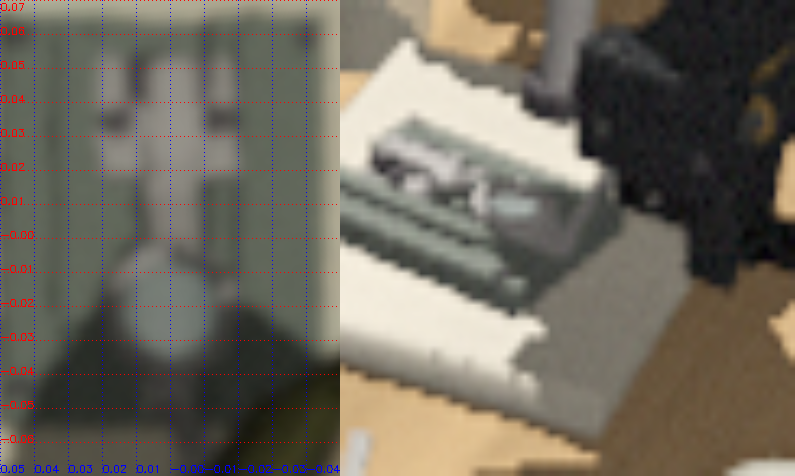

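The ring front is right at the toe. From here I'll push in short steps and read the force each time.

Call:
{"method": "send_rows", "body": {"plan": [[[1,0,0.003,0,0,0,0],[1,0,0.006,0,0,0,0],[1,0,0.009,0,0,0,0],[1,0,0.012,0,0,0,0],[1,0,0.014,0,0,0,0],[1,0,0.014,0,0,0,0]]]}}

```text
time: 17.6
eef_pos: [0.4712, -0.2268, 0.0476]
tool_rot: [0.479, 0.52, 0.479, -0.52]
contact_force: [0.5, 0.2, -0.8]
opening: 0.152
```

```bash
python3 st.py 16
```

```text
17.7 spot lx -0.0157 ly -0.0015 gz 0.0663 Fpush [ 0.51 -0.13 -0.64] mean [-0.1  -0.11 -0.87] tq [ 0.008  0.079 -0.008]
```

Call:
{"method": "send_rows", "body": {"plan": [[[1,0,0.003,0,0,0,0],[1,0,0.006,0,0,0,0],[1,0,0.009,0,0,0,0],[1,0,0.01,0,0,0,0],[1,0,0.01,0,0,0,0]]]}}

```text
time: 18.12
eef_pos: [0.474, -0.227, 0.0476]
tool_rot: [0.479, 0.52, 0.479, -0.52]
contact_force: [-0.6, -0.4, -1.5]
opening: 0.151
```

```bash
python3 st.py 17
```

```text
18.2167 spot lx -0.0129 ly -0.0015 gz 0.0663 Fpush [-0.6  -1.39 -0.24] mean [-0.75 -0.03 -0.77] tq [ 0.072  0.109 -0.063]
```

View pics/c17.png

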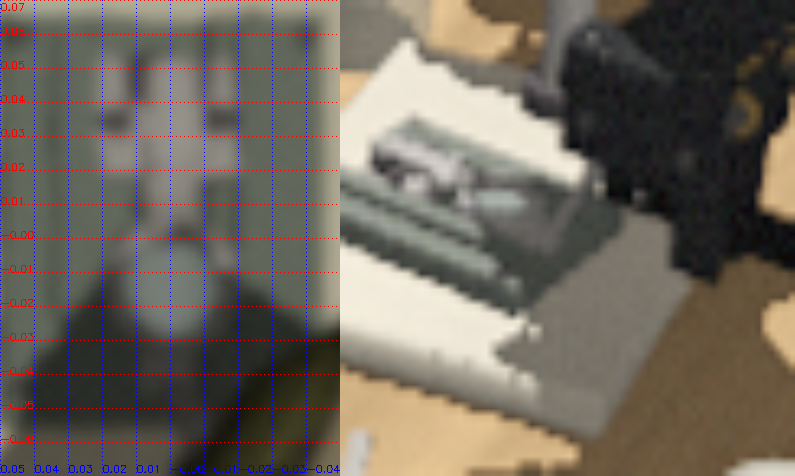

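The toe now rides over the ring front and the force is rising slightly. Continuing.

Call:
{"method": "send_rows", "body": {"plan": [[[1,0,0.003,0,0,0,0],[1,0,0.006,0,0,0,0],[1,0,0.009,0,0,0,0],[1,0,0.01,0,0,0,0],[1,0,0.01,0,0,0,0]]]}}

```text
time: 18.63
eef_pos: [0.4771, -0.2272, 0.0475]
tool_rot: [0.479, 0.52, 0.479, -0.52]
contact_force: [-1.3, -0.5, 0.3]
opening: 0.152
```

```bash
python3 st.py 18
```

```text
18.7333 spot lx -0.0098 ly -0.0015 gz 0.0662 Fpush [-1.21 -0.89 -0.38] mean [-0.82  0.14 -0.18] tq [ 0.072  0.144 -0.026]
```

Call:
{"method": "send_rows", "body": {"plan": [[[1,0,0.002,0,0,0,0],[1,0,0.004,0,0,0,0],[1,0,0.006,0,0,0,0],[1,0,0.007,0,0,0,0],[1,0,0.007,0,0,0,0]]]}}

```text
time: 19.15
eef_pos: [0.4792, -0.2275, 0.0476]
tool_rot: [0.479, 0.52, 0.479, -0.52]
contact_force: [-1.3, -0.3, 0.3]
opening: 0.149
```

```bash
python3 st.py 19
```

```text
19.25 spot lx -0.0077 ly -0.0015 gz 0.0663 Fpush [-1.3  -1.77 -1.26] mean [-1.4   0.56 -0.41] tq [0.036 0.224 0.007]
```

View pics/c19.png

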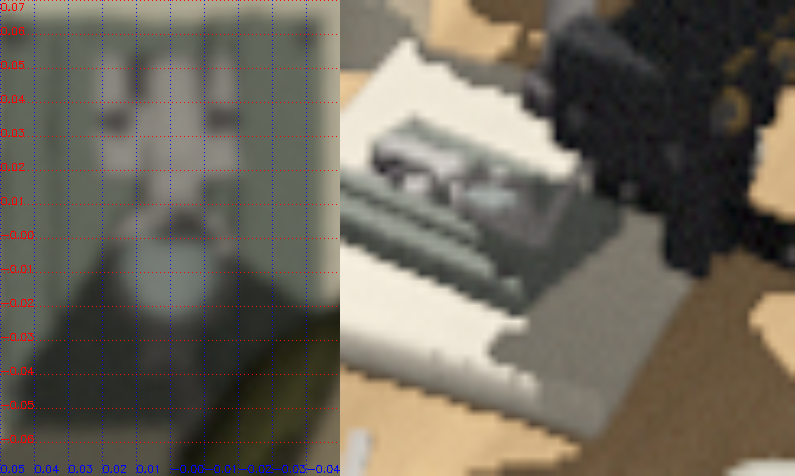

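Call:
{"method": "send_rows", "body": {"plan": [[[1,0,0.002,0,0,0,0],[1,0,0.004,0,0,0,0],[1,0,0.005,0,0,0,0],[1,0,0.005,0,0,0,0]]]}}

```text
time: 19.58
eef_pos: [0.4809, -0.2276, 0.0476]
tool_rot: [0.479, 0.521, 0.479, -0.52]
contact_force: [-0.7, 1.2, -0.3]
opening: 0.152
```

```bash
python3 st.py 20
```

```text
19.6833 spot lx -0.0060 ly -0.0015 gz 0.0663 Fpush [-0.84 -0.7  -0.6 ] mean [-0.68  0.49 -0.01] tq [0.07  0.116 0.045]
```

Call:
{"method": "send_rows", "body": {"plan": [[[1,0,0.002,0,0,0,0],[1,0,0.003,0,0,0,0],[1,0,0.004,0,0,0,0],[1,0,0.004,0,0,0,0]]]}}

```text
time: 20.02
eef_pos: [0.4821, -0.2277, 0.0476]
tool_rot: [0.479, 0.521, 0.479, -0.52]
contact_force: [-0.6, 0.2, -0.1]
opening: 0.148
```

```bash
python3 st.py 21
```

```text
20.1167 spot lx -0.0047 ly -0.0016 gz 0.0663 Fpush [-0.67 -0.89 -1.16] mean [-0.89  0.21 -0.42] tq [0.099 0.109 0.011]
```

View pics/c21.png

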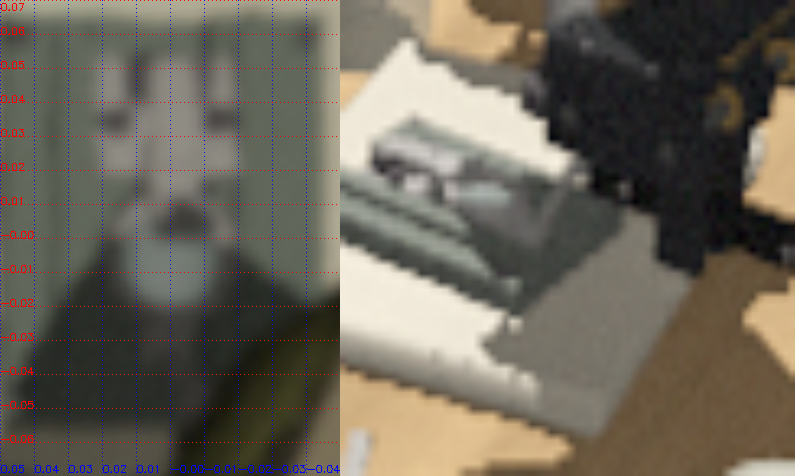

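Call:
{"method": "send_rows", "body": {"plan": [[[1,0,0.002,0,0,0,0],[1,0,0.003,0,0,0,0],[1,0,0.004,0,0,0,0],[1,0,0.004,0,0,0,0]]]}}

```text
time: 20.45
eef_pos: [0.4834, -0.2278, 0.0476]
tool_rot: [0.479, 0.521, 0.479, -0.52]
contact_force: [-1.8, 0.2, -1.3]
opening: 0.147
```

```bash
python3 st.py 22
```

```text
20.55 spot lx -0.0035 ly -0.0016 gz 0.0663 Fpush [-1.82 -1.45 -0.39] mean [-1.22  0.1  -0.74] tq [0.117 0.098 0.04 ]
```

Call:
{"method": "send_rows", "body": {"plan": [[[1,0,0.002,0,0,0,0],[1,0,0.003,0,0,0,0],[1,0,0.004,0,0,0,0],[1,0,0.004,0,0,0,0]]]}}

```text
time: 20.88
eef_pos: [0.4846, -0.2279, 0.0476]
tool_rot: [0.479, 0.521, 0.478, -0.52]
contact_force: [-0.3, 1.7, -0.5]
opening: 0.155
```

```bash
python3 st.py 23
```

```text
20.9833 spot lx -0.0022 ly -0.0016 gz 0.0663 Fpush [-0.49 -0.77 -0.06] mean [-0.4   0.53 -0.41] tq [0.087 0.181 0.067]
```

Call:
{"method": "send_rows", "body": {"plan": [[[1,0,0.002,0,0,0,0],[1,0,0.003,0,0,0,0],[1,0,0.004,0,0,0,0],[1,0,0.004,0,0,0,0]]]}}

```text
time: 21.32
eef_pos: [0.4859, -0.2281, 0.0476]
tool_rot: [0.479, 0.521, 0.478, -0.52]
contact_force: [-1.1, 0.3, -0.8]
opening: 0.15
```

```bash
python3 st.py 24
```

```text
21.4167 spot lx -0.0010 ly -0.0016 gz 0.0663 Fpush [-1.09 -1.32 -0.89] mean [-1.05  0.69 -0.54] tq [0.065 0.149 0.012]
```

View pics/c24.png

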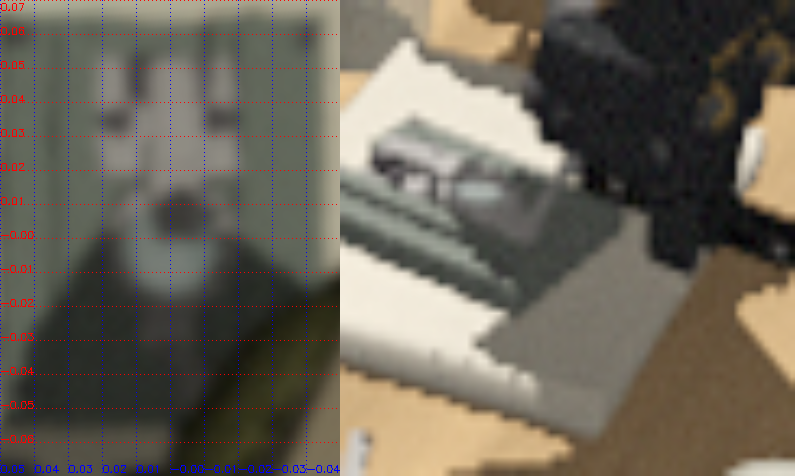

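The ring front (about lx 0.018) is nearing the stop unit's front (about 0.018–0.02). I'll keep feeling for it.

Call:
{"method": "send_rows", "body": {"plan": [[[1,0,0.001,0,0,0,0],[1,0,0.002,0,0,0,0],[1,0,0.003,0,0,0,0],[1,0,0.003,0,0,0,0]]]}}

```text
time: 21.75
eef_pos: [0.4865, -0.228, 0.0476]
tool_rot: [0.479, 0.52, 0.479, -0.52]
contact_force: [-4.1, 0.1, 0.4]
opening: 0.148
```

```bash
python3 st.py 25
```

```text
21.85 spot lx -0.0004 ly -0.0015 gz 0.0663 Fpush [-4.1  -3.63 -3.22] mean [-3.65  0.17  0.35] tq [ 0.086  0.557 -0.027]
```

The force jumped to 3.6 N, which is the stop bar. I'll press 0.3 mm more and hold briefly.

Call:
{"method": "send_rows", "body": {"plan": [[[1,0,0.001,0,0,0,0],[1,0,0.001,0,0,0,0],[1,0,0.001,0,0,0,0]]]}}

```text
time: 22.1
eef_pos: [0.4865, -0.228, 0.0475]
tool_rot: [0.479, 0.52, 0.479, -0.52]
contact_force: [-4.9, 1.0, 1.3]
opening: 0.146
```

```bash
python3 st.py 26
```

```text
22.2 spot lx -0.0003 ly -0.0015 gz 0.0662 Fpush [-4.93 -6.11 -5.54] mean [-5.51  0.48  0.79] tq [0.104 0.786 0.025]
```

View pics/c26.png

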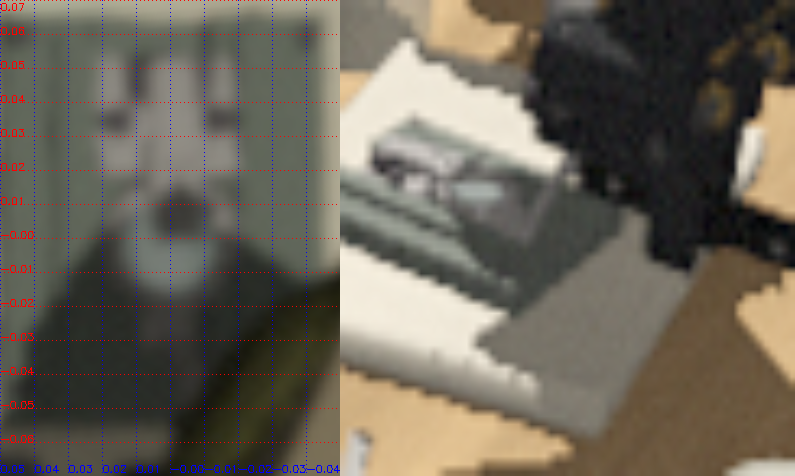

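The holder is home: 5.5 N on the bar, clip over the ring, holder flat. I'll draw the lifter straight back.

Call:
{"method": "send_rows", "body": {"plan": [[[1,0.001,-0.003,0,0,0,0],[1,0.001,-0.01,0,0,0,0],[1,0.001,-0.022,0,0,0,0],[1,0.001,-0.04,0,0,0,0],[1,0.001,-0.065,0,0,0,0],[1,0.001,-0.095,0,0,0,0],[1,0.001,-0.13,0,0,0,0],[1,0.001,-0.17,0,0,0,0],[1,0.001,-0.21,0,0,0,0],[1,0.001,-0.25,0,0,0,0],[1,0.001,-0.28,0,0,0,0],[1,0.001,-0.28,0,0,0,0]]]}}

```text
time: 23.2
eef_pos: [0.4012, -0.2206, 0.0473]
tool_rot: [0.478, 0.521, 0.479, -0.52]
contact_force: [-0.4, 0.4, -1.4]
opening: 0.151
```

```bash
python3 st.py 27
```

```text
23.3 spot lx -0.0860 ly -0.0011 gz 0.0660 Fpush [-0.45  0.8  -0.03] mean [ 0.12  0.1  -0.9 ] tq [0.011 0.006 0.006]
```

View pics/c27.png

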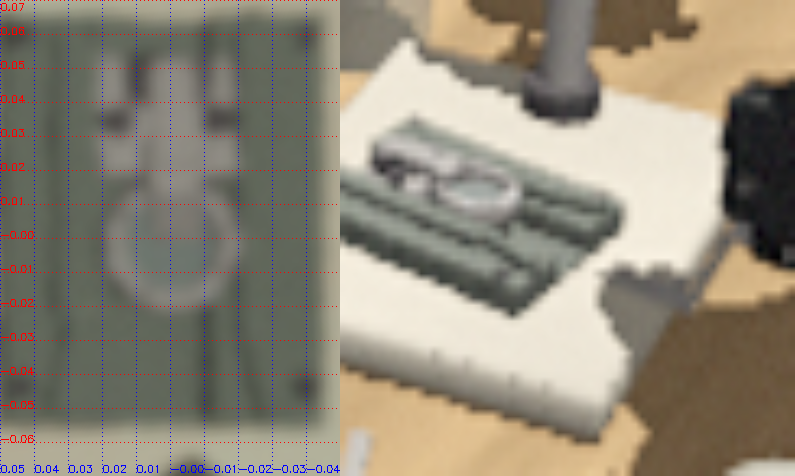

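The holder lies flat under the clip at about lx -0.001, unmoved by the withdrawal. I'll raise the lifter and return it to the rest.

Call:
{"method": "send_rows", "body": {"plan": [[[1,-0.03,0,0,0,0,0],[1,-0.08,0,0,0,0,0],[1,-0.14,0,0,0,0,0],[1,-0.2,0,0,0,0,0],[1,-0.23,0,0,0,0,0],[1,-0.23,0,0,0,0,0]]]}}

```text
time: 23.8
eef_pos: [0.404, -0.222, 0.1182]
tool_rot: [0.481, 0.521, 0.477, -0.52]
contact_force: [0.3, -0.5, -0.9]
opening: 0.151
```

```bash
python3 -c "
from h import *
rows([.4778,.0107,.13],10.5); print(sense()['time'])"
```

```text
row [0.0214, 0.1805, -0.7934, -0.1697, 0.0021, -0.0024] dist mm 244.2 deg 15.27
23.8
```

Call:
{"method": "send_rows", "body": {"plan": [[[1,0.002,0.01,-0.05,-0.01,0,0],[1,0.005,0.03,-0.14,-0.03,0,0],[1,0.008,0.05,-0.25,-0.05,0,0],[1,0.01,0.08,-0.36,-0.075,0,0],[1,0.013,0.105,-0.47,-0.1,0,0],[1,0.016,0.13,-0.58,-0.12,0.001,-0.001],[1,0.018,0.155,-0.69,-0.145,0.002,-0.002],[1,0.02,0.175,-0.76,-0.163,0.002,-0.002],[1,0.021,0.18,-0.79,-0.17,0.002,-0.002],[1,0.021,0.1805,-0.793,-0.17,0.002,-0.002],[1,0.021,0.1805,-0.793,-0.17,0.002,-0.002]]]}}

```text
time: 24.72
eef_pos: [0.4777, 0.0104, 0.111]
tool_rot: [0.544, 0.452, 0.544, -0.452]
contact_force: [0.6, -0.7, -0.5]
opening: 0.151
```

```bash
python3 - <<'E'
from h import *
import pickle
s=sense();print(s['time'],grasp()[0]);rows([.4778,.0107,.13],10.5);rows([.4778,.0107,.056],10.5)
S=get('side','s28.png');T=get('top','t28.png')
y=np.radians(10.5);o=np.array([.4778,.0107])
im=grid(local(T,o,y,.13-.036,.06,.14,-.035,.035,5500),.14,.035,5500,.01)
cv2.imwrite('pics/c28.png',np.hstack([im,cv2.resize(cv2.imread('pics/s28.png')[120:240,270:380],(403,440))]))
E
```

```text
24.7167 [0.47766163 0.01041694 0.1296586 ]
row [-0.0011, 0.0006, -0.0009, 0.0004, 0.0001, 0.0] dist mm 0.5 deg 0.04
row [0.2455, 0.0006, -0.0009, 0.0004, 0.0001, 0.0] dist mm 73.7 deg 0.04
```

View pics/c28.png

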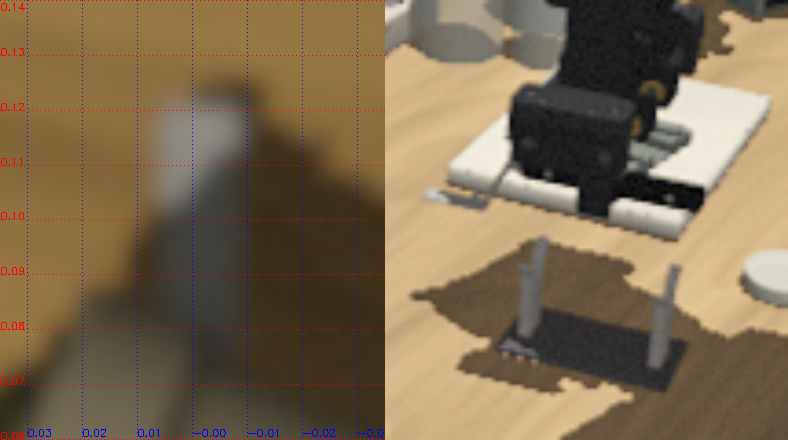

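The lifter is straight and level in the grip, with its tip at 0.122, and lined up over the rest. Lowering.

Call:
{"method": "send_rows", "body": {"plan": [[[1,0.03,0.001,-0.001,0,0,0],[1,0.07,0.001,-0.001,0,0,0],[1,0.11,0.001,-0.001,0,0,0],[1,0.15,0.001,-0.001,0,0,0],[1,0.185,0.001,-0.001,0,0,0],[1,0.21,0.001,-0.001,0,0,0],[1,0.225,0.001,-0.001,0,0,0],[1,0.236,0.001,-0.001,0,0,0],[1,0.243,0.001,-0.001,0,0,0],[1,0.247,0.001,-0.001,0,0,0],[1,0.247,0.001,-0.001,0,0,0]]]}}

```text
time: 25.73
eef_pos: [0.4775, 0.01, 0.0369]
tool_rot: [0.543, 0.453, 0.543, -0.453]
contact_force: [-0.3, 5.0, -1.4]
opening: 0.142
```

```bash
python3 - <<'E'
from h import *
s=sense();print(s['time'],grasp()[0],s['contact_force'],s['wrist_torque']);rows([.4778,.0107,.0551],10.5)
S=get('side','s29.png')
cv2.imwrite('pics/c29.png',cv2.resize(cv2.imread('pics/s29.png')[150:240,270:380],None,fx=5,fy=5))
E
```

```text
25.7333 [0.47748606 0.01000077 0.05558382] [-0.29858854  4.95334445 -1.37906014] [0.72393431 0.15913705 0.12923921]
row [0.0016, 0.0015, -0.0021, -0.0012, -0.0005, 0.0001] dist mm 0.9 deg 0.12
```

View pics/c29.png

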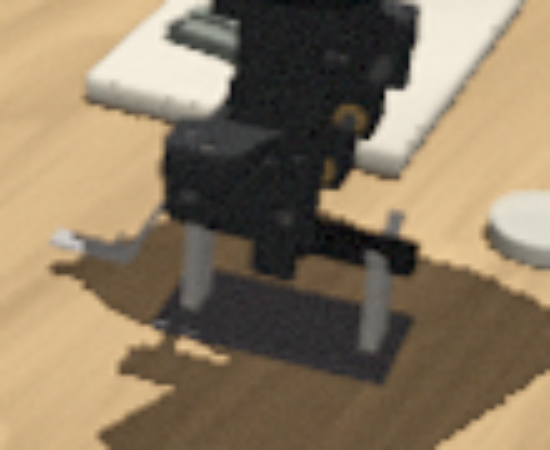

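The fit check shows a 5 N side force toward +y, so the handle leans on one notch flank. I'll ease 1.5 mm toward +y and re-read.

Call:
{"method": "send_rows", "body": {"plan": [[[1,0,0.001,-0.003,0,0,0],[1,0,0.001,-0.005,0,0,0],[1,0,0.001,-0.005,0,0,0],[1,0.001,0.001,-0.005,0,0,0]]]}}

```text
time: 26.12
eef_pos: [0.4777, 0.0112, 0.0367]
tool_rot: [0.543, 0.453, 0.543, -0.453]
contact_force: [-0.0, -1.5, 2.5]
opening: 0.15
```

```bash
python3 - <<'E'
from h import *
s=sense();print(s['time'],grasp()[0],s['contact_force'],s['wrist_torque'])
E
```

```text
26.1167 [0.47768471 0.01115695 0.05541387] [-0.0409874  -1.5136319   2.51624078] [-0.20963852  0.28202671  0.06965788]
```

Side force is down to 1.5 N and the lifter now bears on the notch bottoms (+2.5 N up). Releasing.

Call:
{"method": "send_rows", "body": {"plan": [[[0.5,0,0,0,0,0,0],[0.2,0,0,0,0,0,0],[0,0,0,0,0,0,0],[-0.2,0,0,0,0,0,0],[-0.2,0,0,0,0,0,0],[-0.2,0,0,0,0,0,0],[-0.2,0,0,0,0,0,0],[-0.2,0,0,0,0,0,0]]]}}

```text
time: 26.78
eef_pos: [0.4777, 0.0112, 0.0367]
tool_rot: [0.543, 0.453, 0.543, -0.453]
contact_force: [-0.1, 0.2, -1.2]
opening: 0.598
```

```bash
python3 - <<'E'
from h import *
s=sense();print(s['time'],grasp()[0],s['contact_force'],s['wrist_torque'],s['opening']*88)
E
```

```text
26.7833 [0.47768149 0.01119386 0.05541882] [-0.12877791  0.15468972 -1.24540811] [-0.00448514 -0.02046172 -0.01667683] 52.61170039933612
```

Call:
{"method": "send_rows", "body": {"plan": [[[-0.2,-0.03,0,0,0,0,0],[-0.2,-0.1,0,0,0,0,0],[-0.2,-0.2,0,0,0,0,0],[-0.2,-0.32,0,0,0,0,0],[-0.2,-0.44,0,0,0,0,0],[-0.2,-0.55,-0.05,0.1,0,0,0],[-0.2,-0.55,-0.15,0.2,0,0,0],[-0.2,-0.55,-0.25,0.3,0,0,0],[-0.2,-0.55,-0.35,0.4,0,0,0],[-0.2,-0.55,-0.4,0.5,0,0,0],[-0.2,-0.55,-0.4,0.5,0,0,0],[-0.2,-0.55,-0.4,0.5,0,0,0]]]}}

```text
time: 27.78
eef_pos: [0.386, -0.1595, 0.2023]
tool_rot: [0.542, 0.454, 0.542, -0.454]
contact_force: [-0.2, -0.7, -0.2]
opening: 0.598
```

```bash
python3 - <<'E'
from h import *
import pickle
T0=pickle.load(open('top0.pkl','rb'));S0=pickle.load(open('side0.pkl','rb'))
s=sense();print(s['time'],s['eef_pos'])
S=get('side','s30.png');T=get('top','t30.png')
y=np.radians(10.5);o=np.array([.477,.0112])
A=[local(c,o,y,.061,-.08,.14,-.03,.03,2700) for c in(T0,T,S0,S)]
cv2.imwrite('pics/c30.png',np.hstack([grid(a,.14,.03,2700,.01) for a in A]))
B=[local(c,SEAT,np.radians(SY),.042,-.07,.07,-.05,.05,3400) for c in(T,)]
cv2.imwrite('pics/d30.png',np.hstack([grid(B[0],.07,.05,3400,.01),cv2.resize(S['pixels'][130:190,300:370,::-1],None,fx=6,fy=476/60)]))
E
```

```text
27.7833 [ 0.385984   -0.15946103  0.20228335]
```

View pics/c30.png

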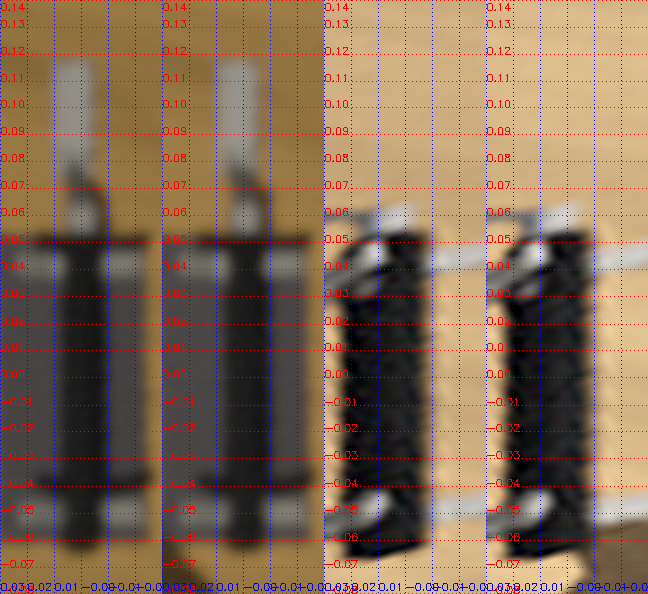

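View pics/d30.png

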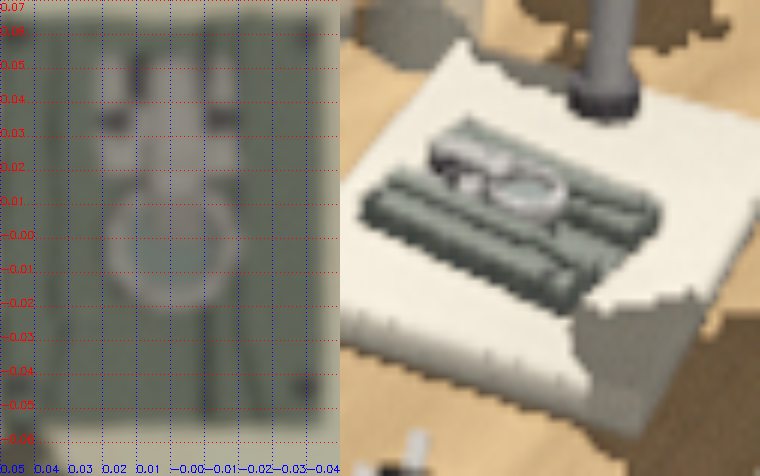

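View pics/s30.png

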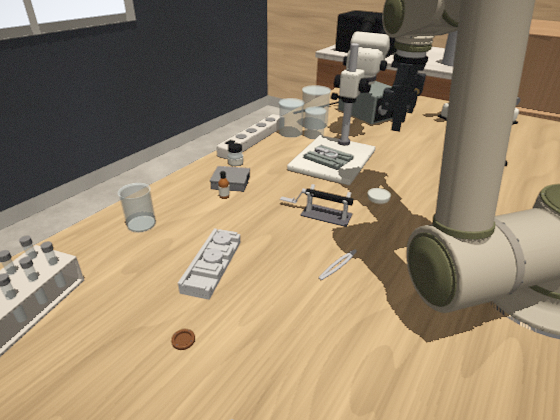

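The before/after pictures show the lifter back in both notches, matching its starting position to about 1 mm. The holder is flat under the clip against the stop unit, and nothing else has moved. Handing in.

```bash
python3 -c "
from station import ctrl
print(ctrl.hand_in())"
```

```text
the job is handed in; nothing more can be done
None
```

The holder is loaded: it lies flat under the spring clip against the stop bar, and the lifter is back on its rest. I handed in at about 28 s of the 61 s allowed. No verdict is reported, so these are my own checks:

- **Pick and carry:** I picked the windowed holder from the rack's left bay on the lifter's blade. In the pictures along the way it stayed level and against the heel, and I set it down in the adapter's mouth before the clip.
- **Push home:** Passing under the clip took about 1–2 N. The stop showed as a jump to 3.6 N, and I pressed to about 5.5 N (highest single reading 6.1 N). That was about 0.3 mm short of mid setting by my seat estimate, which is good to about 2 mm.
- **Final pictures:** The holder did not move when I drew the lifter out. The lifter lies in both notches within about 1 mm of where it started, and the blanks and other things look unmoved.
- **Checks that disagreed:**
  - While lowering the lifter into its rest I read 5 N sideways against a notch flank. I eased it 1.5 mm before releasing, which brought that down to 1.5 N.
  - My first guess of the stop position, from the clip's toe in the picture, was about 10 mm too near the front. I used the felt position instead.
  - The wrist force reading is noisy by about 0.7 N, so the set-down on the ledges was confirmed by picture and height, not by force.

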